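# Draw the clamp lid of the pan down evenly with its four wing nuts

### The arm

A 7-joint arm with a two-finger parallel gripper is mounted at the origin on the work surface. World frame = base frame: x ahead of the robot, y to its left, z up, the work surface at z = 0. Lengths are in m, angles in rad, forces in N, time in s.
With the tool pointing down it reaches from about 0.4 to 0.875 m from the base axis. Payload 19.3 kg.
Tool frame: the origin (TCP) lies between the finger pads, 19 mm behind the fingertips; this is the grasp point; z points along the fingers, y is the line along which they close (so a half turn about z gives the same grasp; the last joint's range is limited). The gripper opens to 85 mm and grips with 20 to 120 N. Pads are 22 mm wide; open, the fingers measure 114 mm over their backs; the gripper's body (76 mm by 85 mm) begins 54 mm behind the grasp point. The pads swing forward as they close: fully open they stand 13 mm farther back than shut.
Start: joints at [1.065, 0.521, -0.036, 1.599, 0.021, 1.021, -0.113], TCP at [0.264, -0.567, 0.25] pointing down, gripper open.
Joint ranges: [-2.91, 2.91], [-0.3, 2.13], [-1.5, 1.42], [0.17, 2.43], [-1.26, 4.41], [0.16, 1.93], [-2.52, 2.52]. Speed limits (rad/s): [1.89, 1.89, 2.39, 2.39, 3.01, 3.01, 3.01].

### API

Orientations are given as [roll, pitch, yaw] about the fixed x, y, z axes, in that order (R = Rz(yaw) Ry(pitch) Rx(roll)).
In Python, from workcell import bot, grab_frame, calibration, job gives the robot as it stands.
- The arm moves only by the shell command python3 -m creep 'ROWS' [FORCE]. ROWS is a JSON list of rows, 1 to 5 of them, each of 7 numbers: the finger opening in m, then dx, dy, dz in m, then a rotation vector rx, ry, rz in rad; each row is the pose to reach, as a shift and turn from the pose commanded when the command began, along the tool's axes at that moment; what a row does not reach only later rows make up. A row lasts 1/8 s, in which the tool goes at most 0.0625 m and 0.188 rad, less where a joint would pass 70% of its speed; a pose out of reach is approached as far as the arm can. The fingers move at their own pace and stop on an object; FORCE is the grip in N (left out, the last holds). Time passes only in rows, so rows that do not move let the fingers close. It prints the time, the measured TCP pose, the force, the opening and the grip force at its end. Input that does not fit is refused with a message, and nothing moves.
- bot.observe(): the state, without advancing time (a new reading comes with each control period).
- grab_frame(name): name is "scene" or "side" or "wrist"; returns (picture, depth): 480x640x3 uint8, blue, green, red; 480x640 float32, m along the optical axis (not along the pixel's ray), 0 where there is no reading.
- calibration(name): a dict with "vfov" (degrees; the focal length in pixels is half the picture's height over the tangent of half this angle, whatever the lens; pixels are square), "cx", "cy" (the principal point, pixels), "eye" and "attitude" of the camera in the world. Camera axes: x right, y down, z forward; pixel columns grow to the right and rows downward; lengths in m; the calibration is good to about 2 mm. A picture is of the moment at which its call begins: read the wrist's pose just before it. calibration takes no time and is no camera call; for the wrist camera it gives the pose at the moment of the call.
- job.job_done(): hands the job in; it is judged then, once.
The state is a dict: "clock": time; "qpos": joint angles; "qd": joint speeds; "joint_efforts": joint torques, N m; "position": TCP position; "tool_rot": TCP orientation; "force": force on the tool from outside, world axes, zero at the start; "moment": the same for the moment, N m; "grip_width": finger opening in m; "finger_force": force on a finger pad.
Only numpy, scipy, OpenCV 4.12 (cv2) and the standard library are available. Lean on these libraries where they do the work, as an engineer would, in place of code of your own. Each camera call takes 0.05 s, during which the arm holds its last target. There are 200 camera calls.

### The job

The lid of the clamp-lid pan sits loose on its springy gasket: draw it down with the four wing nuts. Start with one opposite pair, then the other pair, and give each nut only part of its travel per round so the lid stays level the whole way, until the lid is fully home on the rim lugs all round and every nut is firm but not forced. Leave the other things on the counter where they are.

Things in the scene. Friction and masses are not known exactly. Their poses are not given: they have to be found in the camera images.
- pan: squat round stainless clamp-lid pan, 158 mm across, with four rim lugs and studs, fixed to the counter; origin = centre of its underside, z up. Studs 1, 2, 3, 4 stand 92 mm from its axis at 45, 135, -135, -45 degrees in its frame (1 faces 3, 2 faces 4). Side handles at its +-y. Hard seat (top of the lugs) 90 mm above the counter
- lid: loose steel lid, 156 mm across, edge 8 mm thick, low dome, black knob (top 42 mm above the underside), four forked ears astride the studs; 1.2 to 1.7 kg; origin = centre of its underside, z up. Starts level on a springy gasket, underside 93.6 mm above the counter; fully home it rests on the lugs (90 mm, or up to 1 mm less under load). Over 0.018 rad of tilt pinches the gasket
- ear1 (a point): point on the underside of the lid at the axis of stud 1: 93.6 mm high at the start, 90 mm when this ear is home. The gasket pushes back about 2.5 N more per mm here, about 10 N when home. Drawing this one ear down alone by d mm tilts the lid by about d/150 rad
- ear2 (a point): point on the underside of the lid at the axis of stud 2: 93.6 mm high at the start, 90 mm when this ear is home. The gasket pushes back about 2.5 N more per mm here, about 10 N when home. Drawing this one ear down alone by d mm tilts the lid by about d/150 rad
- ear3 (a point): point on the underside of the lid at the axis of stud 3: 93.6 mm high at the start, 90 mm when this ear is home. The gasket pushes back about 2.5 N more per mm here, about 10 N when home. Drawing this one ear down alone by d mm tilts the lid by about d/150 rad
- ear4 (a point): point on the underside of the lid at the axis of stud 4: 93.6 mm high at the start, 90 mm when this ear is home. The gasket pushes back about 2.5 N more per mm here, about 10 N when home. Drawing this one ear down alone by d mm tilts the lid by about d/150 rad
- nut1: washer (26 mm across, 3 mm thick) of wing nut 1, on stud 1; origin = centre of its underside, at the start 0 to 1.3 mm above the ear, sinks with the nut. Firm = it clamps the lid with 20 to 80 N; above 85 N is forced. Turning moment = 0.20 N m thread friction + 0.0026 N m per N of clamping load: stop near 0.3 N m. Pushing down on the nut adds to its load. Friction holds it where left
- wing1 (a point): wing of nut 1, 46 mm long (x), 10 mm thick (y, grip across it), 30 mm tall, over a 20 mm hub; point on its axis, 38 mm above the washer's underside, 4 mm below the wing's top: TCP here. Clockwise tightens, 2.6 mm down per rad. The wing sits on a rubber hub (1.5 N m per rad), so it yields 0.13 rad before the nut turns. Seat felt after 1.4 to 1.7 rad of the nut, then firm within 0.2 rad
- nut2: washer (26 mm across, 3 mm thick) of wing nut 2, on stud 2; origin = centre of its underside, at the start 0 to 1.3 mm above the ear, sinks with the nut. Firm = it clamps the lid with 20 to 80 N; above 85 N is forced. Turning moment = 0.20 N m thread friction + 0.0026 N m per N of clamping load: stop near 0.3 N m. Pushing down on the nut adds to its load. Friction holds it where left
- wing2 (a point): wing of nut 2, 46 mm long (x), 10 mm thick (y, grip across it), 30 mm tall, over a 20 mm hub; point on its axis, 38 mm above the washer's underside, 4 mm below the wing's top: TCP here. Clockwise tightens, 2.6 mm down per rad. The wing sits on a rubber hub (1.5 N m per rad), so it yields 0.13 rad before the nut turns. Seat felt after 1.4 to 1.7 rad of the nut, then firm within 0.2 rad
- nut3: washer (26 mm across, 3 mm thick) of wing nut 3, on stud 3; origin = centre of its underside, at the start 0 to 1.3 mm above the ear, sinks with the nut. Firm = it clamps the lid with 20 to 80 N; above 85 N is forced. Turning moment = 0.20 N m thread friction + 0.0026 N m per N of clamping load: stop near 0.3 N m. Pushing down on the nut adds to its load. Friction holds it where left
- wing3 (a point): wing of nut 3, 46 mm long (x), 10 mm thick (y, grip across it), 30 mm tall, over a 20 mm hub; point on its axis, 38 mm above the washer's underside, 4 mm below the wing's top: TCP here. Clockwise tightens, 2.6 mm down per rad. The wing sits on a rubber hub (1.5 N m per rad), so it yields 0.13 rad before the nut turns. Seat felt after 1.4 to 1.7 rad of the nut, then firm within 0.2 rad
- nut4: washer (26 mm across, 3 mm thick) of wing nut 4, on stud 4; origin = centre of its underside, at the start 0 to 1.3 mm above the ear, sinks with the nut. Firm = it clamps the lid with 20 to 80 N; above 85 N is forced. Turning moment = 0.20 N m thread friction + 0.0026 N m per N of clamping load: stop near 0.3 N m. Pushing down on the nut adds to its load. Friction holds it where left
- wing4 (a point): wing of nut 4, 46 mm long (x), 10 mm thick (y, grip across it), 30 mm tall, over a 20 mm hub; point on its axis, 38 mm above the washer's underside, 4 mm below the wing's top: TCP here. Clockwise tightens, 2.6 mm down per rad. The wing sits on a rubber hub (1.5 N m per rad), so it yields 0.13 rad before the nut turns. Seat felt after 1.4 to 1.7 rad of the nut, then firm within 0.2 rad
- bowl: bystander: glass bowl, 150 mm across, 60 mm high; origin under its middle
- colander: bystander: steel colander, 200 mm across, 90 mm high, two side handles; origin under its middle
- spoon: bystander: wooden spoon 260 mm long, lying near the pan; origin under its middle
- rest: bystander: white ceramic chopstick rest, 16 x 55 x 14 mm, near the pan; origin under its middle
- oil: bystander: green glass oil bottle 60 mm across, 200 mm high; origin under its middle
- jar: bystander: amber spice jar 64 mm across, 85 mm high, near the pan; origin under its middle
Mind the look-alikes: they are no part of the job. Leave any orange or red look-alike of the lid alone.

How it is judged:
By the outcome, as a careful person would: the job done as asked, in the order asked, and still so for the second after the job is handed in, with the robot touching nothing.
It also fails if it takes over 72 s, if anything falls off the work surface, if the arm or the gripper's body presses on something with over 40 N, if the wrist force passes 120 N, or if a joint passes its speed limit or range.

## Working session

There is one attempt and no reset: what is moved stays moved. The work goes in short steps, Python scripts to look and compute and a shell command to move; the robot and the scene stay as the last step left them, time stands still between calls to the robot, and variables do not carry over. Pictures are saved under pics/ and viewed, at most 10 in all, crops included, and the job is handed in when it is done.

```bash
ls; mkdir -p pics
python3 - <<'E'
from workcell import bot, grab_frame, calibration
import cv2,numpy as np
print(bot.observe())
for n in ("scene","side"):
    im,d=grab_frame(n); cv2.imwrite(f"pics/{n}0.png",im); np.save(f"pics/{n}0.npy",d); print(calibration(n))
E
```

```text
pics
{'clock': 0.0, 'qpos': array([ 1.06480344,  0.52202545, -0.03633126,  1.59998186,  0.02119884,
        1.02108347, -0.11281148]), 'qd': array([ 0.00044407,  0.00076824,  0.00241329,  0.00029841,  0.00037357,
        0.00030273, -0.00033338]), 'joint_efforts': array([ 5.87083232e-04, -9.27102470e+01,  1.98071145e+00, -3.69927156e+01,
        1.80617021e-02,  8.37930653e-03,  7.81889685e-05]), 'position': array([ 0.26367494, -0.56632477,  0.2494279 ]), 'tool_rot': array([-3.14048201e+00,  7.54125479e-05,  4.35773737e-01]), 'force': array([-0.05327275,  0.17085842,  0.04458228]), 'moment': array([ 0.00849701, -0.01351063,  0.00751591]), 'finger_force': 0.0, 'grip_width': 0.08546194131764444}
{'vfov': 49.02320240536092, 'cx': 313.5241413558876, 'cy': 239.53716523183334, 'eye': array([ 1.0156757 , -0.94076677,  0.7652836 ]), 'attitude': array([-2.12224859,  0.01245233,  0.49664442])}
{'vfov': 48.5050228911262, 'cx': 318.39614724546107, 'cy': 238.14937463859368, 'eye': array([ 0.27907842, -1.12696088,  0.83497058]), 'attitude': array([-2.1367833 , -0.00575691, -0.22006663])}
```

View pics/scene0.png

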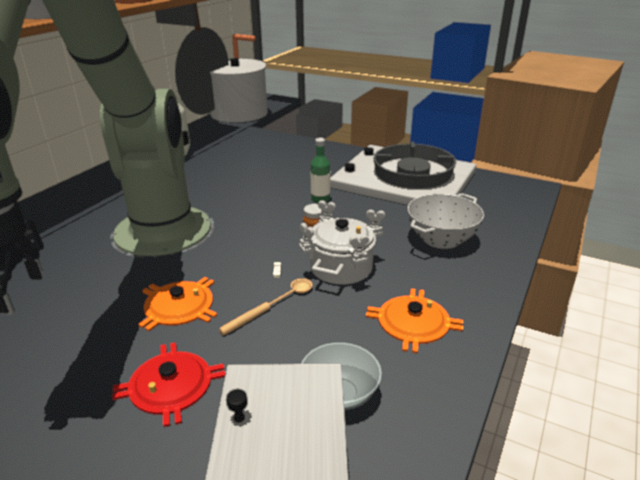

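View pics/side0.png

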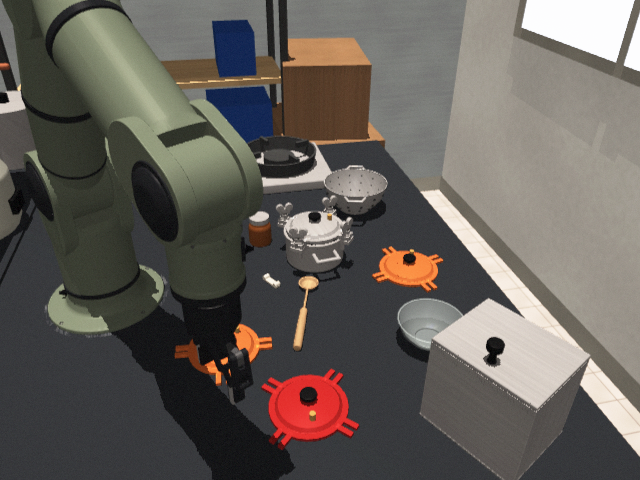

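The steel pan with the wing nuts is at scene (342,248) and side (316,240). The orange and red lids lie loose on the counter and are look-alikes. I'll enlarge both views to confirm.

```bash
cat > h.py <<'E'
import numpy as np,cv2
from scipy.spatial.transform import Rotation as R
from workcell import bot, grab_frame, calibration
def ray(c,u,v):
    f=240/np.tan(np.radians(c['vfov']/2))
    return np.array(c['eye']),R.from_euler('xyz',c['attitude']).as_matrix()@np.array([(u-c['cx'])/f,(v-c['cy'])/f,1])
def tri(obs):  # [(cal,u,v),...]
    A=np.zeros((3,3));b=np.zeros(3)
    for c,u,v in obs:
        o,d=ray(c,u,v);d=d/np.linalg.norm(d);P=np.eye(3)-np.outer(d,d);A+=P;b+=P@o
    p=np.linalg.solve(A,b)
    return p
def proj(c,p):
    f=240/np.tan(np.radians(c['vfov']/2))
    q=R.from_euler('xyz',c['attitude']).as_matrix().T@(np.array(p)-c['eye'])
    return c['cx']+f*q[0]/q[2],c['cy']+f*q[1]/q[2]
def cloud(c,d):
    f=240/np.tan(np.radians(c['vfov']/2));v,u=np.mgrid[:480,:640]
    q=np.stack([(u-c['cx'])/f*d,(v-c['cy'])/f*d,d],-1)
    return q@R.from_euler('xyz',c['attitude']).as_matrix().T+c['eye']
E
python3 - <<'E'
from h import *
a=cv2.imread('pics/scene0.png')[195:290,290:395];b=cv2.imread('pics/side0.png')[190:275,265:370]
a=cv2.resize(a,None,fx=4,fy=4,interpolation=2)[:, :400];b=cv2.resize(b,(400,324),interpolation=2)
o=np.zeros((380,800,3),np.uint8);o[:380,:400]=a[:380];o[:324,400:]=b
cv2.imwrite('pics/c0.png',o)
for n in('scene','side'):
    c=calibration(n);P=cloud(c,np.load(f'pics/{n}0.npy'))
    u=[(342,225),(304,228),(325,207),(377,213),(360,248)] if n=='scene' else [(314,216),(284,208),(330,202),(348,226),(297,236)]
    for p in u: print(n,p,P[p[1],p[0]].round(4))
E
```

```text
scene (342, 225) [0.5472 0.0507 0.132 ]
scene (304, 228) [ 0.4775 -0.0114  0.1373]
scene (325, 207) [0.4638 0.1229 0.1263]
scene (377, 213) [0.6038 0.1311 0.1398]
scene (360, 248) [0.6165 0.0029 0.1139]
side (314, 216) [0.537  0.0605 0.132 ]
side (284, 208) [0.4674 0.1227 0.1302]
side (330, 202) [0.5979 0.1327 0.1286]
side (348, 226) [6.134e-01 1.000e-04 1.273e-01]
side (297, 236) [ 0.478  -0.0101  0.121 ]
```

View pics/c0.png

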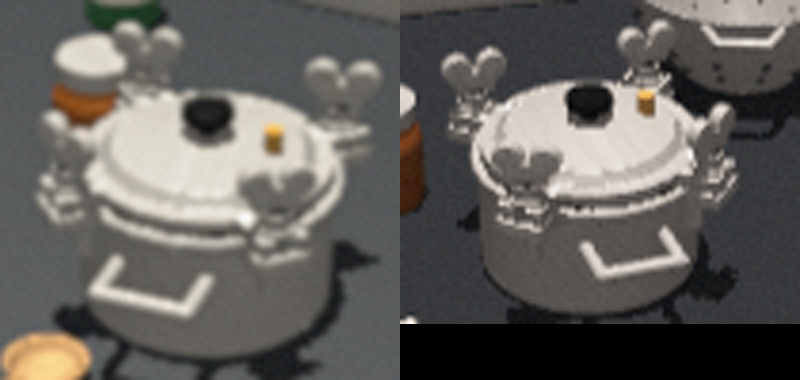

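Confirmed: this pan has four grey wing nuts, a black knob and a yellow pin on the lid. The jar stands by the back-left nut. Next I'll move above the pan for wrist views.

```bash
python3 - <<'E'
from h import *
s=bot.observe();c=calibration('wrist');T=R.from_euler('xyz',s['tool_rot'])
print(c['vfov'],'cam in tool',T.inv().apply(c['eye']-s['position']),(T.inv()*R.from_euler('xyz',c['attitude'])).as_rotvec())
E
python3 -m creep '[[0.085, 0.047, -0.041, -0.025, 0, 0, 0], [0.085, 0.094, -0.082, -0.05, 0, 0, 0], [0.085, 0.14, -0.123, -0.07, 0, 0, 0], [0.085, 0.187, -0.164, -0.09, 0, 0, 0], [0.085, 0.234, -0.205, -0.11, 0, 0, 0]]'
```

```text
58.82810015313819 cam in tool [ 0.06603983  0.00040706 -0.12366461] [-0.20832802 -0.20830322  1.56176192]
clock: 0.72
position: [0.383, -0.2954, 0.3552]
tool_rot: [3.142, 0.0, 0.436]
force: [1.0, -2.1, -0.1]
grip_width: 0.085
finger_force: 0.0
```

```bash
python3 -m creep '[[0.085, 0.047, -0.041, 0, 0, 0, 0], [0.085, 0.094, -0.082, 0, 0, 0, 0], [0.085, 0.14, -0.123, 0, 0, 0, 0], [0.085, 0.187, -0.164, 0, 0, 0, 0], [0.085, 0.234, -0.205, 0, 0, 0, 0]]'; python3 -m creep '[[0.085, 0.015, -0.03, 0, 0, 0, 0], [0.085, 0.015, -0.03, 0, 0, 0, 0]]'
python3 - <<'E'
from h import *
print(bot.observe()['qpos'].round(3))
s=bot.observe();c=calibration('wrist');im,d=grab_frame('wrist')
cv2.imwrite('pics/w1.png',im);np.save('pics/w1.npy',d)
print(s['position'],s['tool_rot'],c,s['clock'])
for p in [(.478,-.011,.13),(.464,.123,.13),(.602,.132,.13),(.615,0,.13)]: print(proj(c,p))
E
```

```text
clock: 1.35
position: [0.5086, -0.0109, 0.3546]
tool_rot: [3.141, -0.0, 0.435]
force: [1.8, -0.9, -0.0]
grip_width: 0.0852
finger_force: 0.0
clock: 1.6
position: [0.509, 0.0234, 0.3543]
tool_rot: [-3.141, 0.0, 0.44]
force: [0.2, -0.6, 0.2]
grip_width: 0.085
finger_force: 0.0
[ 0.153  0.253 -0.388  1.744  0.102  1.165 -1.395]
[0.50897555 0.02342213 0.3542564 ] [-3.14055513e+00  3.71755970e-04  4.39987989e-01] {'vfov': 58.82810015313819, 'cx': 324.6581644605912, 'cy': 246.85471758344553, 'eye': array([0.56898988, 0.05106222, 0.477925  ]), 'attitude': array([ 2.87591117e+00,  8.34680247e-04, -1.13183927e+00])} 1.6
(np.float64(345.4584651503642), np.float64(262.71894296873506))
(np.float64(192.57359268258824), np.float64(211.64393166714675))
(np.float64(245.9718438204708), np.float64(42.092391321801415))
(np.float64(409.77030002689173), np.float64(104.38717272677289))
```

View pics/w1.png

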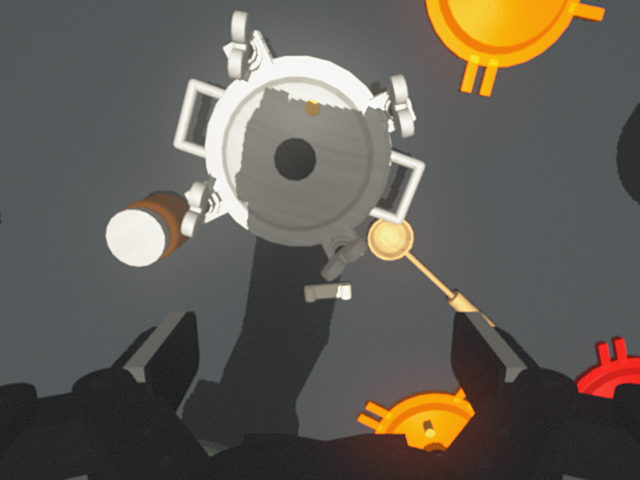

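The pan is in the wrist view with four wings at pixels (238,43), (402,105), (343,257) and (196,210). The jar at (140,238) is close to the left wing but lower. Now I'll fit the wings from the depth data, and take a second wrist view.

```bash
cat >> h.py <<'E'
G=dict(A=(.478,-.011),B=(.464,.123),C=(.602,.132),D=(.615,0.0))
def wings(P,lo=.118,r=.036,pr=True):
    Q=P.reshape(-1,3);out={}
    for k,g in G.items():
        S=Q[(np.hypot(*(Q[:,:2]-g).T)<r)&(Q[:,2]>lo)&(Q[:,2]<.15)]
        if len(S)<15: print(k,len(S));continue
        (cx,cy),(w,h),a=cv2.minAreaRect((S[:,:2]*1000).astype(np.float32))
        if h>w: a+=90;w,h=h,w
        m=S[:,:2].mean(0);e,V=np.linalg.eigh(np.cov((S[:,:2]-m).T));y=np.degrees(np.arctan2(V[1,1],V[0,1]))
        out[k]=(cx,cy,a)
        if pr: print(k,len(S),'rect c %.1f %.1f size %.1f %.1f yaw %.1f'%(cx,cy,w,h,(a+90)%180-90),'pca %.1f mean'%((y+90)%180-90),(m*1000).round(1),'ztop %.4f'%np.percentile(S[:,2],97))
    return out
E
python3 -m creep '[[0.085, 0.04, -0.03, 0, 0, 0, 0], [0.085, 0.04, -0.03, 0, 0, 0, 0]]'
python3 - <<'E'
from h import *
cs={'w1':({'vfov': 58.82810015313819, 'cx': 324.6581644605912, 'cy': 246.85471758344553, 'eye': np.array([0.56898988, 0.05106222, 0.477925  ]), 'attitude': np.array([ 2.87591117e+00,  8.34680247e-04, -1.13183927e+00])},np.load('pics/w1.npy')),
'scene':(calibration('scene'),np.load('pics/scene0.npy')),'side':(calibration('side'),np.load('pics/side0.npy'))}
c=calibration('wrist');im,d=grab_frame('wrist');cv2.imwrite('pics/w2.png',im);np.save('pics/w2.npy',d);cs['w2']=(c,d);print(c,bot.observe()['position'])
for k,(c,d) in cs.items():
    print(k);wings(cloud(c,d))
    P=cloud(c,d);Q=P.reshape(-1,3);L=Q[(np.hypot(Q[:,0]-.54,Q[:,1]-.061)<.07)];print('knob',L[L[:,2]>.128].mean(0).round(4),np.percentile(L[:,2],99.5).round(4))
a=cv2.imread('pics/w1.png')[0:290,90:430];b=im[0:330,130:530]
o=np.zeros((580,800,3),np.uint8);o[:580,:400]=cv2.resize(a,None,fx=2,fy=2)[:580,140:540];b=cv2.resize(b,(400,330));o[:330,400:]=b
cv2.imwrite('pics/c1.png',o)
E
```

```text
clock: 1.9
position: [0.5334, 0.0665, 0.3543]
tool_rot: [-3.141, -0.0, 0.438]
force: [-0.7, -0.9, 0.2]
grip_width: 0.085
finger_force: 0.0
{'vfov': 58.82810015313819, 'cx': 324.6581644605912, 'cy': 246.85471758344553, 'eye': array([0.59338658, 0.09398864, 0.4779176 ]), 'attitude': array([ 2.87633196e+00,  8.85154643e-04, -1.13406372e+00])} [0.5328998  0.06478337 0.35419495]
w1
A 876 rect c 482.1 -5.4 size 46.2 13.2 yaw -20.5 pca -22.3 mean [483.2  -5.6] ztop 0.1444
B 943 rect c 468.5 121.6 size 45.4 12.1 yaw 5.6 pca 7.2 mean [469.7 121. ] ztop 0.1440
C 1217 rect c 597.5 134.6 size 46.7 13.1 yaw 15.8 pca 15.7 mean [597.1 134.4] ztop 0.1443
D 1041 rect c 610.3 7.1 size 46.8 11.2 yaw 39.4 pca 39.0 mean [610.2   7.9] ztop 0.1438
knob [0.513  0.0471 0.4   ] 0.4779
scene
A 138 rect c 481.5 -8.7 size 49.2 14.5 yaw -23.1 pca -20.2 mean [483.9 -11.9] ztop 0.1434
B 145 rect c 469.6 120.0 size 45.3 17.3 yaw 6.0 pca 6.8 mean [470.4 117.5] ztop 0.1442
C 158 rect c 598.3 132.7 size 45.4 14.2 yaw 16.0 pca 14.4 mean [598.9 131.2] ztop 0.1438
D 183 rect c 611.6 4.1 size 44.5 16.2 yaw 37.1 pca 38.0 mean [613.3   2.4] ztop 0.1435
knob [0.5422 0.0596 0.1337] 0.1364
side
A 160 rect c 480.4 -9.1 size 44.8 19.0 yaw -29.2 pca -21.3 mean [479.9 -11.2] ztop 0.1431
B 135 rect c 466.2 120.1 size 45.8 18.3 yaw 4.3 pca 5.9 mean [466.6 117.7] ztop 0.1435
C 122 rect c 597.1 131.9 size 48.3 18.2 yaw 16.2 pca 16.0 mean [595.9 131. ] ztop 0.1439
D 111 rect c 609.4 4.6 size 48.8 15.0 yaw 37.9 pca 36.6 mean [608.3   0.9] ztop 0.1435
knob [0.5383 0.0599 0.1335] 0.1365
w2
A 952 rect c 482.0 -5.6 size 46.5 12.5 yaw -22.1 pca -22.3 mean [483.3  -5.1] ztop 0.1444
B 751 rect c 468.8 121.4 size 45.7 12.3 yaw 6.8 pca 7.1 mean [470.2 121.9] ztop 0.1440
C 962 rect c 597.5 134.8 size 46.9 12.6 yaw 16.6 pca 16.2 mean [597.5 135.2] ztop 0.1442
D 1014 rect c 610.4 6.9 size 47.2 10.5 yaw 39.9 pca 38.8 mean [610.5   8.6] ztop 0.1438
knob [0.5439 0.0694 0.3978] 0.4779
```

```bash
cat >> h.py <<'E'
N=dict(A=(.4816,-.0068),B=(.4684,.1226),C=(.5978,.1358),D=(.6110,.0064))
def to(k,yawdeg,z):
    s=bot.observe();T=R.from_euler('xyz',s['tool_rot']);p=np.array([*N[k],z])-s['position']
    yd=np.degrees(s['tool_rot'][2]);dy=(yawdeg-yd+180)%360-180
    print(k,'tool d',T.inv().apply(p).round(4),'rz %.3f'%-np.radians(dy),'yaw %.1f'%yd,'t %.2f'%s['clock'],'j7 %.2f'%s['qpos'][6],'w %.4f ff %.0f'%(s['grip_width'],s['finger_force']),'F',s['force'].round(1),'Mz %.3f'%s['moment'][2])
if __name__=='__main__':
    import sys; to(sys.argv[1],float(sys.argv[2]),float(sys.argv[3]))
E
python3 -m creep '[[0.04, -0.02, 0.011, 0.035, 0, 0, -0.18], [0.04, -0.04, 0.022, 0.07, 0, 0, -0.36], [0.04, -0.06, 0.033, 0.105, 0, 0, -0.54], [0.04, -0.078, 0.044, 0.14, 0, 0, -0.72], [0.04, -0.078, 0.044, 0.17, 0, 0, -0.9]]' 60 >/dev/null
python3 -m creep '[[0.04, 0, 0, 0, 0, 0, -0.18], [0.04, 0, 0, 0, 0, 0, -0.36], [0.04, 0, 0, 0, 0, 0, -0.54], [0.04, 0, 0, 0, 0, 0, -0.72], [0.04, 0, 0, 0, 0, 0, -0.9]]' >/dev/null
python3 -m creep '[[0.04, 0, 0, 0, 0, 0, -0.18], [0.04, 0, 0, 0, 0, 0, -0.36], [0.04, 0, 0, 0, 0, 0, -0.52], [0.04, 0, 0, 0, 0, 0, -0.52]]' 
python3 h.py A 158 0.14
```

```text
clock: 3.7
position: [0.4802, -0.0095, 0.1844]
tool_rot: [-3.141, -0.0, 2.753]
force: [-0.0, 0.3, -0.7]
grip_width: 0.0403
finger_force: 0.0
A tool d [-0.0003  0.0031  0.0444] rz -0.005 yaw 157.7 t 3.70 j7 0.58 w 0.0403 ff 0 F [-0.   0.3 -0.7] Mz -0.001
```

```bash
python3 -m creep '[[0.04, 0, 0.003, 0.044, 0, 0, 0], [0.04, 0, 0.003, 0.044, 0, 0, 0], [0.005, 0, 0.003, 0.044, 0, 0, 0], [0.005, 0, 0.003, 0.044, 0, 0, 0], [0.005, 0, 0.003, 0.044, 0, 0, 0]]' 60 
python3 h.py A 158 0.14
python3 - <<'E'
from h import *
im,d=grab_frame('wrist');o=cv2.resize(im[200:480,160:480],(640,560));cv2.imwrite('pics/g1.png',o)
E
```

```text
clock: 4.32
position: [0.4818, -0.0063, 0.1419]
tool_rot: [-3.14, 0.001, 2.754]
force: [-3.9, -6.1, 9.4]
grip_width: 0.0086
finger_force: 60.6
A tool d [ 0.     -0.0006  0.0019] rz -0.004 yaw 157.8 t 4.33 j7 0.51 w 0.0086 ff 61 F [-3.9 -6.1  9.4] Mz 0.056
```

View pics/g1.png

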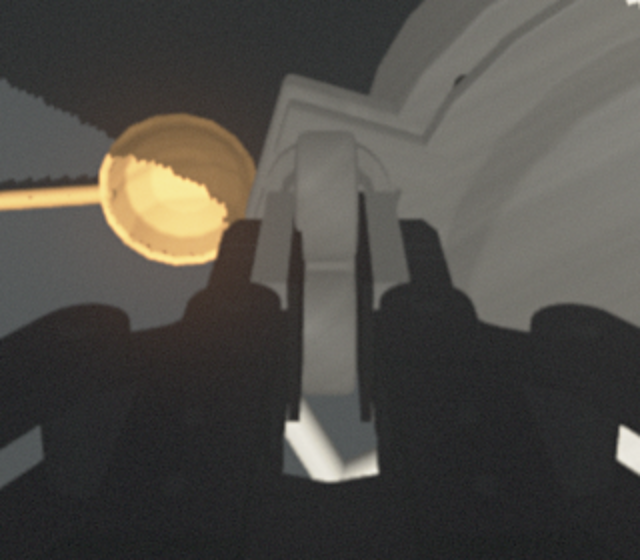

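The fingers hold wing A squarely: the wing is centred at (328,260) in the crop and the opening is 8.6 mm. First turn, about 0.5 rad at the nut.

```bash
python3 -m creep '[[0.005, 0, 0, 0, 0, 0, 0.16], [0.005, 0, 0, 0, 0, 0, 0.32], [0.005, 0, 0, 0, 0, 0, 0.48], [0.005, 0, 0, 0, 0, 0, 0.64], [0.005, 0, 0, 0, 0, 0, 0.64]]'  >/dev/null
python3 h.py A 158 0.14
python3 -m creep '[[0.04, 0, 0, 0, 0, 0, -0.12], [0.04, 0, 0, 0, 0, 0, -0.12]]'  >/dev/null
python3 h.py C 196 0.185
```

```text
A tool d [-0.0002 -0.0003  0.0013] rz -0.646 yaw 121.0 t 5.00 j7 -0.03 w 0.0085 ff 59 F [  1.4  -6.8 -10. ] Mz 0.251
C tool d [ 0.0399  0.1781 -0.0434] rz -1.186 yaw 128.0 t 5.25 j7 0.07 w 0.0398 ff 0 F [ 0.1  0.1 -0.1] Mz -0.003
```

```bash
python3 -m creep '[[0.04, 0, 0, -0.044, 0, 0, -0.15], [0.04, 0.012, 0.058, -0.044, 0, 0, -0.33], [0.04, 0.026, 0.118, -0.044, 0, 0, -0.51], [0.04, 0.04, 0.178, -0.044, 0, 0, -0.69], [0.04, 0.04, 0.178, -0.044, 0, 0, -0.87]]'  >/dev/null
python3 -m creep '[[0.04, 0, 0, 0, 0, 0, -0.18], [0.04, 0, 0, 0, 0, 0, -0.315], [0.04, 0, 0, 0, 0, 0, -0.315]]'  >/dev/null
python3 h.py C 196 0.141
```

```text
C tool d [-0.0005 -0.0004  0.0439] rz -0.004 yaw -164.2 t 6.25 j7 0.97 w 0.0401 ff 0 F [-0.4 -0.1 -0.3] Mz -0.014
```

```bash
python3 -m creep '[[0.04, 0, 0, 0.044, 0, 0, 0], [0.04, 0, 0, 0.044, 0, 0, 0], [0.005, 0, 0, 0.044, 0, 0, 0], [0.005, 0, 0, 0.044, 0, 0, 0], [0.005, 0, 0, 0.044, 0, 0, 0]]' >/dev/null
python3 h.py C 196 0.141
python3 -m creep '[[0.005, 0, 0, 0, 0, 0, 0.16], [0.005, 0, 0, 0.0003, 0, 0, 0.32], [0.005, 0, 0, 0.0006, 0, 0, 0.48], [0.005, 0, 0, 0.001, 0, 0, 0.64], [0.005, 0, 0, 0.001, 0, 0, 0.64]]'  >/dev/null
python3 h.py C 196 0.141
python3 -m creep '[[0.04, 0, 0, 0, 0, 0, -0.12], [0.04, 0, 0, 0, 0, 0, -0.12]]'  >/dev/null
python3 h.py D 219 0.185
```

```text
C tool d [ 0.0002 -0.0008  0.0012] rz -0.001 yaw -164.0 t 6.88 j7 0.94 w 0.0082 ff 62 F [-0.5  0.   8.1] Mz -0.004
C tool d [-0.0003 -0.0003 -0.0001] rz -0.642 yaw 159.2 t 7.50 j7 0.37 w 0.0089 ff 61 F [-0.1 -1.7  7.1] Mz 0.204
D tool d [-0.0442 -0.1228 -0.045 ] rz -0.921 yaw 166.2 t 7.75 j7 0.48 w 0.0398 ff 0 F [-0.1 -1.   0.2] Mz -0.023
```

```bash
python3 -m creep '[[0.04, 0, 0, -0.045, 0, 0, -0.18], [0.04, -0.02, -0.058, -0.045, 0, 0, -0.36], [0.04, -0.044, -0.116, -0.045, 0, 0, -0.54], [0.04, -0.044, -0.123, -0.045, 0, 0, -0.72], [0.04, -0.044, -0.123, -0.045, 0, 0, -0.9]]'  >/dev/null
python3 -m creep '[[0.04, 0, 0, 0, 0, 0, -0.02]]'  >/dev/null
python3 h.py D 219 0.141
python3 -m creep '[[0.04, 0, 0, 0.043, 0, 0, 0], [0.04, 0, 0, 0.043, 0, 0, 0], [0.005, 0, 0, 0.043, 0, 0, 0], [0.005, 0, 0, 0.043, 0, 0, 0], [0.005, 0, 0, 0.043, 0, 0, 0]]' >/dev/null
python3 h.py D 219 0.141
python3 -m creep '[[0.005, 0, 0, 0, 0, 0, 0.16], [0.005, 0, 0, 0.0003, 0, 0, 0.32], [0.005, 0, 0, 0.0006, 0, 0, 0.48], [0.005, 0, 0, 0.001, 0, 0, 0.64], [0.005, 0, 0, 0.001, 0, 0, 0.64]]'  >/dev/null
python3 h.py D 219 0.141
python3 -m creep '[[0.04, 0, 0, 0, 0, 0, -0.12], [0.04, 0, 0, 0, 0, 0, -0.12]]'  >/dev/null
python3 h.py B 187 0.185
```

```text
D tool d [-0.0006 -0.0001  0.0436] rz -0.004 yaw -141.2 t 8.50 j7 1.54 w 0.0402 ff 0 F [-0.6  0.9  0.3] Mz -0.002
D tool d [ 0.0003 -0.0004  0.0022] rz -0.002 yaw -141.1 t 9.12 j7 1.50 w 0.0084 ff 61 F [-2.3  1.6  7.5] Mz 0.032
D tool d [-0.0001 -0.0004  0.0009] rz -0.641 yaw -177.7 t 9.75 j7 0.94 w 0.0089 ff 61 F [-2.5  1.7  6.8] Mz 0.195
B tool d [ 0.1217  0.1379 -0.0441] rz 0.039 yaw -170.8 t 10.00 j7 1.04 w 0.0397 ff 0 F [-0.3  0.3 -0.2] Mz -0.036
```

```bash
python3 -m creep '[[0.04, 0, 0, -0.044, 0, 0, 0.04], [0.04, 0.04, 0.045, -0.044, 0, 0, 0.04], [0.04, 0.08, 0.09, -0.044, 0, 0, 0.04], [0.04, 0.122, 0.138, -0.044, 0, 0, 0.04], [0.04, 0.122, 0.138, -0.044, 0, 0, 0.04]]'  >/dev/null
python3 h.py B 187 0.141
python3 -m creep '[[0.04, 0, 0, 0.044, 0, 0, 0], [0.04, 0, 0, 0.044, 0, 0, 0], [0.005, 0, 0, 0.044, 0, 0, 0], [0.005, 0, 0, 0.044, 0, 0, 0], [0.005, 0, 0, 0.044, 0, 0, 0]]' >/dev/null
python3 h.py B 187 0.141
python3 -m creep '[[0.005, 0, 0, 0, 0, 0, 0.16], [0.005, 0, 0, 0.0003, 0, 0, 0.32], [0.005, 0, 0, 0.0006, 0, 0, 0.48], [0.005, 0, 0, 0.001, 0, 0, 0.64], [0.005, 0, 0, 0.001, 0, 0, 0.64]]'  >/dev/null
python3 h.py B 187 0.141
python3 -m creep '[[0.04, 0, 0, 0, 0, 0, -0.12], [0.04, 0, 0, 0, 0, 0, -0.12]]'  >/dev/null
python3 h.py A 130 0.185
```

```text
B tool d [-0.0022 -0.0031  0.0444] rz 0.001 yaw -172.9 t 10.62 j7 0.72 w 0.0401 ff 0 F [ 2.  -0.  -0.6] Mz -0.006
B tool d [ 0.0006 -0.0004  0.0008] rz -0.004 yaw -173.2 t 11.25 j7 0.66 w 0.0087 ff 61 F [-0.1 -2.4  6.2] Mz 0.018
B tool d [ 0.0004 -0.     -0.0004] rz -0.646 yaw 150.0 t 11.88 j7 0.11 w 0.0085 ff 61 F [ 0.9 -5.7  4.2] Mz 0.177
A tool d [-0.0628 -0.1145 -0.0448] rz 0.471 yaw 157.0 t 12.12 j7 0.22 w 0.0399 ff 0 F [-0.2 -0.1  0.6] Mz -0.016
```

```bash
cat > lv.py <<'E'
from h import *
for n in('scene','side'):
    c=calibration(n);P0=cloud(c,np.load(f'pics/{n}0.npy'));im,d=grab_frame(n);cv2.imwrite(f'pics/{n}_last.png',im);P=cloud(c,d)
    X=P0[...,:2]-[.5397,.0645];r=np.hypot(X[...,0],X[...,1])
    m=(r<.074)&(P0[...,2]>.1)&(P0[...,2]<.125)&(np.abs(P[...,2]-P0[...,2])<.008)
    z=(P-P0)[...,2][m];A=np.c_[np.ones(m.sum()),X[m]]
    for _ in range(3):
        q=np.linalg.lstsq(A,z,rcond=None)[0];k=np.abs(z-A@q)<.0025;A,z=A[k],z[k]
    print(n,m.sum(),len(z),'mm centre %.2f tilt mrad x %.1f y %.1f'%tuple(q*1000),{k:round(float(1000*(q@[1,N[k][0]-.5397,N[k][1]-.0645])),2) for k in N},'t',round(bot.observe()['clock'],2))
E
python3 -m creep '[[0.04, 0, 0, -0.044, 0, 0, 0.1], [0.04, -0.03, -0.056, -0.044, 0, 0, 0.25], [0.04, -0.06, -0.11, -0.044, 0, 0, 0.4], [0.04, -0.063, -0.1145, -0.044, 0, 0, 0.465], [0.04, -0.063, -0.1145, -0.044, 0, 0, 0.465]]'  >/dev/null
python3 lv.py; python3 h.py A 130.5 0.14
```

```text
scene 1072 865 mm centre -0.75 tilt mrad x 2.0 y -1.3 {'A': -0.77, 'B': -0.96, 'C': -0.72, 'D': -0.53} t 12.8
side 816 606 mm centre -0.93 tilt mrad x 3.4 y -1.0 {'A': -1.06, 'B': -1.23, 'C': -0.81, 'D': -0.64} t 12.85
A tool d [-0.0006 -0.0005  0.0439] rz -0.001 yaw 130.5 t 12.85 j7 0.17 w 0.0398 ff 0 F [-0.2  0.2 -0.9] Mz -0.005
```

The lid has dropped about 0.85 mm and is level within roughly 3 mrad. Round 2.

```bash
python3 -m creep '[[0.04, 0, 0, 0.044, 0, 0, 0], [0.04, 0, 0, 0.044, 0, 0, 0], [0.005, 0, 0, 0.044, 0, 0, 0], [0.005, 0, 0, 0.044, 0, 0, 0], [0.005, 0, 0, 0.044, 0, 0, 0]]' >/dev/null
python3 h.py A 130.5 0.14
python3 -m creep '[[0.005, 0, 0, 0, 0, 0, 0.16], [0.005, 0, 0, 0.0003, 0, 0, 0.32], [0.005, 0, 0, 0.0006, 0, 0, 0.48], [0.005, 0, 0, 0.001, 0, 0, 0.64], [0.005, 0, 0, 0.001, 0, 0, 0.64]]'  >/dev/null
python3 h.py A 130.5 0.14
python3 -m creep '[[0.04, 0, 0, 0, 0, 0, -0.12], [0.04, 0, 0, 0, 0, 0, -0.12]]'  >/dev/null
python3 h.py C 167 0.184
```

```text
A tool d [ 0.0001 -0.0001  0.0008] rz -0.002 yaw 130.4 t 13.47 j7 0.10 w 0.0087 ff 61 F [-4.1 -0.6  9.7] Mz -0.072
A tool d [ 0.0002  0.     -0.0002] rz -0.644 yaw 93.6 t 14.10 j7 -0.44 w 0.0089 ff 61 F [-2.8 -2.5  6.5] Mz 0.177
C tool d [ 0.1189  0.1402 -0.0444] rz -1.159 yaw 100.6 t 14.35 j7 -0.34 w 0.0397 ff 0 F [ 0.1 -0.   0.2] Mz -0.025
```

```bash
python3 -m creep '[[0.04, 0, 0, -0.044, 0, 0, -0.15], [0.04, 0.037, 0.045, -0.044, 0, 0, -0.33], [0.04, 0.075, 0.09, -0.044, 0, 0, -0.51], [0.04, 0.119, 0.14, -0.044, 0, 0, -0.69], [0.04, 0.119, 0.14, -0.044, 0, 0, -0.87]]'  >/dev/null
python3 -m creep '[[0.04, 0, 0, 0, 0, 0, -0.18], [0.04, 0, 0, 0, 0, 0, -0.29], [0.04, 0, 0, 0, 0, 0, -0.29]]'  >/dev/null
python3 h.py C 167 0.14
python3 -m creep '[[0.04, 0, 0, 0.044, 0, 0, 0], [0.04, 0, 0, 0.044, 0, 0, 0], [0.005, 0, 0, 0.044, 0, 0, 0], [0.005, 0, 0, 0.044, 0, 0, 0], [0.005, 0, 0, 0.044, 0, 0, 0]]' >/dev/null
python3 h.py C 167 0.14
python3 -m creep '[[0.005, 0, 0, 0, 0, 0, 0.16], [0.005, 0, 0, 0.0003, 0, 0, 0.32], [0.005, 0, 0, 0.0006, 0, 0, 0.48], [0.005, 0, 0, 0.001, 0, 0, 0.64], [0.005, 0, 0, 0.001, 0, 0, 0.64]]'  >/dev/null
python3 h.py C 167 0.14
python3 -m creep '[[0.04, 0, 0, 0, 0, 0, -0.12], [0.04, 0, 0, 0, 0, 0, -0.12]]'  >/dev/null
python3 h.py D 189.7 0.184
```

```text
C tool d [-0.0005  0.0001  0.0428] rz -0.002 yaw 166.9 t 15.35 j7 0.52 w 0.0401 ff 0 F [-0.1  0.1 -0.2] Mz -0.018
C tool d [-0.     -0.0004  0.0002] rz 0.000 yaw 167.0 t 15.97 j7 0.49 w 0.0085 ff 61 F [-1.   0.4  7.2] Mz -0.008
C tool d [-0.0001  0.0001 -0.001 ] rz -0.642 yaw 130.2 t 16.60 j7 -0.07 w 0.0087 ff 61 F [-2.1 -2.   7.6] Mz 0.190
D tool d [-0.0979 -0.0858 -0.0457] rz -0.916 yaw 137.2 t 16.85 j7 0.03 w 0.0400 ff 0 F [ 0.5 -0.5 -0.2] Mz 0.009
```

```bash
python3 -m creep '[[0.04, 0, 0, -0.045, 0, 0, -0.18], [0.04, -0.04, -0.035, -0.045, 0, 0, -0.36], [0.04, -0.08, -0.07, -0.045, 0, 0, -0.54], [0.04, -0.098, -0.086, -0.045, 0, 0, -0.72], [0.04, -0.098, -0.086, -0.045, 0, 0, -0.9]]'  >/dev/null
python3 -m creep '[[0.04, 0, 0, 0, 0, 0, -0.015]]'  >/dev/null
python3 h.py D 189.7 0.1395
python3 -m creep '[[0.04, 0, 0, 0.044, 0, 0, 0], [0.04, 0, 0, 0.044, 0, 0, 0], [0.005, 0, 0, 0.044, 0, 0, 0], [0.005, 0, 0, 0.044, 0, 0, 0], [0.005, 0, 0, 0.044, 0, 0, 0]]' >/dev/null
python3 h.py D 189.7 0.1395
python3 -m creep '[[0.005, 0, 0, 0, 0, 0, 0.16], [0.005, 0, 0, 0.0003, 0, 0, 0.32], [0.005, 0, 0, 0.0006, 0, 0, 0.48], [0.005, 0, 0, 0.001, 0, 0, 0.64], [0.005, 0, 0, 0.001, 0, 0, 0.64]]'  >/dev/null
python3 h.py D 189.7 0.1395
python3 -m creep '[[0.04, 0, 0, 0, 0, 0, -0.12], [0.04, 0, 0, 0, 0, 0, -0.12]]'  >/dev/null
python3 h.py B 156.8 0.184
```

```text
D tool d [-0.0002  0.0004  0.0433] rz -0.004 yaw -170.5 t 17.60 j7 1.08 w 0.0400 ff 0 F [0.8 0.4 0. ] Mz 0.013
D tool d [ 0.0006 -0.0005  0.0007] rz -0.000 yaw -170.3 t 18.23 j7 1.04 w 0.0086 ff 61 F [-2.4  2.5  8.2] Mz 0.006
D tool d [ 0.0003 -0.0003 -0.0004] rz -0.643 yaw 152.9 t 18.85 j7 0.48 w 0.0085 ff 61 F [-1.9  0.2  6.5] Mz 0.221
B tool d [ 0.1741  0.0601 -0.0458] rz 0.053 yaw 159.8 t 19.10 j7 0.59 w 0.0399 ff 0 F [-0.   0.  -0.8] Mz -0.044
```

D's nut is now at about 161.3°. Next is B.

```bash
python3 -m creep '[[0.04, 0, 0, -0.045, 0, 0, 0.05], [0.04, 0.056, 0.019, -0.045, 0, 0, 0.05], [0.04, 0.112, 0.038, -0.045, 0, 0, 0.05], [0.04, 0.174, 0.06, -0.045, 0, 0, 0.05], [0.04, 0.174, 0.06, -0.045, 0, 0, 0.05]]'  >/dev/null
python3 h.py B 156.8 0.1395
python3 -m creep '[[0.04, 0, 0, 0.044, 0, 0, 0], [0.04, 0, 0, 0.044, 0, 0, 0], [0.005, 0, 0, 0.044, 0, 0, 0], [0.005, 0, 0, 0.044, 0, 0, 0], [0.005, 0, 0, 0.044, 0, 0, 0]]' >/dev/null
python3 h.py B 156.8 0.1395
python3 -m creep '[[0.005, 0, 0, 0, 0, 0, 0.16], [0.005, 0, 0, 0.0003, 0, 0, 0.32], [0.005, 0, 0, 0.0006, 0, 0, 0.48], [0.005, 0, 0, 0.001, 0, 0, 0.64], [0.005, 0, 0, 0.001, 0, 0, 0.64]]'  >/dev/null
python3 h.py B 156.8 0.1395
python3 -m creep '[[0.04, 0, 0, 0, 0, 0, -0.12], [0.04, 0, 0, 0, 0, 0, -0.12]]'  >/dev/null
python3 h.py A 100.4 0.183
```

```text
B tool d [-0.0032 -0.0009  0.0441] rz 0.006 yaw 157.1 t 19.73 j7 0.27 w 0.0400 ff 0 F [ 1.3 -0.6  0.7] Mz -0.051
B tool d [0.0004 0.0001 0.0003] rz 0.003 yaw 157.0 t 20.35 j7 0.21 w 0.0089 ff 61 F [-1.2 -0.8  8.8] Mz 0.033
B tool d [ 0.0006  0.0004 -0.0008] rz -0.639 yaw 120.2 t 20.98 j7 -0.33 w 0.0087 ff 62 F [-2.6 -4.3  7.6] Mz 0.239
A tool d [-0.1108 -0.0675 -0.0448] rz 0.467 yaw 127.2 t 21.23 j7 -0.23 w 0.0400 ff 0 F [-0.9 -0.1  0.4] Mz 0.032
```

```bash
python3 -m creep '[[0.04, 0, 0, -0.044, 0, 0, 0.1], [0.04, -0.051, -0.031, -0.044, 0, 0, 0.25], [0.04, -0.1, -0.061, -0.044, 0, 0, 0.4], [0.04, -0.111, -0.0675, -0.044, 0, 0, 0.465], [0.04, -0.111, -0.0675, -0.044, 0, 0, 0.465]]'  >/dev/null
python3 lv.py; python3 h.py A 100.4 0.139
```

```text
scene 1036 819 mm centre -1.93 tilt mrad x 3.2 y -11.3 {'A': -1.31, 'B': -2.81, 'C': -2.55, 'D': -1.04} t 21.9
side 824 601 mm centre -2.19 tilt mrad x -1.5 y -12.7 {'A': -1.2, 'B': -2.82, 'C': -3.19, 'D': -1.56} t 21.95
A tool d [-0.0013 -0.0002  0.0428] rz 0.006 yaw 100.7 t 21.95 j7 -0.28 w 0.0399 ff 0 F [-0.2 -0.4 -0.1] Mz 0.010
```

The same-pixel comparison is biased on the dome's slopes, so I'll compare heights at the same (x,y) instead.

```bash
cat > lv.py <<'E'
from h import *
from scipy.interpolate import LinearNDInterpolator as LI
C0=np.array([.5397,.0645])
for n in('scene','side'):
    c=calibration(n);P0=cloud(c,np.load(f'pics/{n}0.npy')).reshape(-1,3);im,d=grab_frame(n);cv2.imwrite(f'pics/{n}_last.png',im);P=cloud(c,d).reshape(-1,3)
    s=lambda P,r,lo:P[(np.hypot(*(P[:,:2]-C0).T)<r)&(P[:,2]>lo)&(P[:,2]<.128)]
    Q0=s(P0,.085,.094);Q=s(P,.074,.094);z=Q[:,2]-LI(Q0[:,:2],Q0[:,2])(Q[:,:2]);k=np.abs(z+.002)<.005
    A=np.c_[np.ones(len(Q)),Q[:,:2]-C0][k];z=z[k];n0=len(z)
    for _ in range(6):
        q=np.linalg.lstsq(A,z,rcond=None)[0];k=np.abs(z-A@q)<max(.001,1.5*np.median(np.abs(z-A@q)));A,z=A[k],z[k]
    print(n,n0,len(z),'mm centre %.2f tilt mrad x %.1f y %.1f'%tuple(q*1000),{k:round(float(1000*(q@[1,*(N[k]-C0)])),2) for k in N},'t',round(bot.observe()['clock'],2))
E
python3 lv.py
```

```text
scene 1145 495 mm centre -2.27 tilt mrad x -2.1 y -0.1 {'A': -2.14, 'B': -2.13, 'C': -2.41, 'D': -2.42} t 22.0
side 914 316 mm centre -2.24 tilt mrad x 5.8 y 4.0 {'A': -2.87, 'B': -2.43, 'C': -1.62, 'D': -2.06} t 22.05
```

The lid is level and about 2.25 mm down, with about 1.35 mm (0.5 rad) left. Round 3 will be about 0.35 rad per nut.

```bash
python3 -m creep '[[0.04, -0.001, 0, 0.043, 0, 0, 0], [0.04, -0.001, 0, 0.043, 0, 0, 0], [0.005, -0.001, 0, 0.043, 0, 0, 0], [0.005, -0.001, 0, 0.043, 0, 0, 0], [0.005, -0.001, 0, 0.043, 0, 0, 0]]' >/dev/null
python3 h.py A 100.4 0.139
python3 -m creep '[[0.005, 0, 0, 0, 0, 0, 0.13], [0.005, 0, 0, 0.0003, 0, 0, 0.26], [0.005, 0, 0, 0.0006, 0, 0, 0.39], [0.005, 0, 0, 0.0008, 0, 0, 0.5], [0.005, 0, 0, 0.0008, 0, 0, 0.5]]'  >/dev/null
python3 h.py A 100.4 0.139
python3 -m creep '[[0.04, 0, 0, 0, 0, 0, -0.14], [0.04, 0, 0, 0, 0, 0, -0.14]]'  >/dev/null
python3 h.py C 137.5 0.183
```

```text
A tool d [ 0.0008 -0.      0.0008] rz 0.004 yaw 100.6 t 22.68 j7 -0.34 w 0.0088 ff 61 F [-4.5  2.4  8. ] Mz 0.032
A tool d [ 0.0008 -0.0001  0.    ] rz -0.498 yaw 71.9 t 23.30 j7 -0.76 w 0.0087 ff 61 F [-7.   0.3 10.1] Mz 0.162
C tool d [ 0.1617  0.0888 -0.0441] rz -1.005 yaw 79.9 t 23.55 j7 -0.64 w 0.0398 ff 0 F [-0.   1.1  1.3] Mz -0.057
```

```bash
python3 -m creep '[[0.04, 0, 0, -0.044, 0, 0, -0.15], [0.04, 0.054, 0.03, -0.044, 0, 0, -0.33], [0.04, 0.108, 0.06, -0.044, 0, 0, -0.51], [0.04, 0.162, 0.089, -0.044, 0, 0, -0.69], [0.04, 0.162, 0.089, -0.044, 0, 0, -0.87]]'  >/dev/null
python3 -m creep '[[0.04, 0, 0, 0, 0, 0, -0.135], [0.04, 0, 0, 0, 0, 0, -0.135]]'  >/dev/null
python3 h.py C 137.5 0.139
python3 -m creep '[[0.04, 0, 0, 0.044, 0, 0, 0], [0.04, 0, 0, 0.044, 0, 0, 0], [0.005, 0, 0, 0.044, 0, 0, 0], [0.005, 0, 0, 0.044, 0, 0, 0], [0.005, 0, 0, 0.044, 0, 0, 0]]' >/dev/null
python3 h.py C 137.5 0.139
python3 -m creep '[[0.005, 0, 0, 0, 0, 0, 0.13], [0.005, 0, 0, 0.0003, 0, 0, 0.26], [0.005, 0, 0, 0.0006, 0, 0, 0.39], [0.005, 0, 0, 0.0008, 0, 0, 0.5], [0.005, 0, 0, 0.0008, 0, 0, 0.5]]'  >/dev/null
python3 h.py C 137.5 0.139
python3 -m creep '[[0.04, 0, 0, 0, 0, 0, -0.14], [0.04, 0, 0, 0, 0, 0, -0.14]]'  >/dev/null
python3 h.py D 161.3 0.183
```

```text
C tool d [-0.0004 -0.0001  0.043 ] rz -0.003 yaw 137.3 t 24.43 j7 0.07 w 0.0399 ff 0 F [ 0.2 -0.2 -0.3] Mz -0.028
C tool d [-0.0001 -0.0002  0.0005] rz -0.000 yaw 137.5 t 25.05 j7 0.03 w 0.0082 ff 61 F [-4.8 -2.7  8.3] Mz -0.013
C tool d [-0.0001  0.0001 -0.0003] rz -0.502 yaw 108.8 t 25.68 j7 -0.40 w 0.0089 ff 61 F [-5.8 -3.9  9.9] Mz 0.212
D tool d [-0.1217 -0.047  -0.045 ] rz -0.776 yaw 116.8 t 25.93 j7 -0.28 w 0.0400 ff 0 F [0.1 0.6 0.1] Mz -0.039
```

```bash
python3 -m creep '[[0.04, 0, 0, -0.045, 0, 0, -0.18], [0.04, -0.055, -0.021, -0.045, 0, 0, -0.36], [0.04, -0.11, -0.042, -0.045, 0, 0, -0.54], [0.04, -0.122, -0.047, -0.045, 0, 0, -0.72], [0.04, -0.122, -0.047, -0.045, 0, 0, -0.77]]'  >/dev/null
python3 -m creep '[[0.04, 0, 0, 0, 0, 0, -0.006]]'  >/dev/null
python3 h.py D 161.3 0.139
python3 -m creep '[[0.04, 0, 0, 0.0435, 0, 0, 0], [0.04, 0, 0, 0.0435, 0, 0, 0], [0.005, 0, 0, 0.0435, 0, 0, 0], [0.005, 0, 0, 0.0435, 0, 0, 0], [0.005, 0, 0, 0.0435, 0, 0, 0]]' >/dev/null
python3 h.py D 161.3 0.139
python3 -m creep '[[0.005, 0, 0, 0, 0, 0, 0.13], [0.005, 0, 0, 0.0003, 0, 0, 0.26], [0.005, 0, 0, 0.0006, 0, 0, 0.39], [0.005, 0, 0, 0.0008, 0, 0, 0.5], [0.005, 0, 0, 0.0008, 0, 0, 0.5]]'  >/dev/null
python3 h.py D 161.3 0.139
python3 -m creep '[[0.04, 0, 0, 0, 0, 0, -0.14], [0.04, 0, 0, 0, 0, 0, -0.14]]'  >/dev/null
python3 h.py B 128.5 0.183
```

```text
D tool d [0.0002 0.0004 0.0435] rz -0.002 yaw 161.2 t 26.68 j7 0.64 w 0.0398 ff 0 F [-0.4 -1.  -0.3] Mz -0.060
D tool d [ 0.0005 -0.0004  0.0011] rz 0.001 yaw 161.4 t 27.30 j7 0.61 w 0.0090 ff 61 F [-1.1  0.9 10. ] Mz -0.030
D tool d [ 0.0004 -0.0002  0.0003] rz -0.500 yaw 132.6 t 27.93 j7 0.17 w 0.0084 ff 62 F [-2.5 -0.7  9.9] Mz 0.175
B tool d [ 0.1843 -0.0002 -0.0447] rz 0.213 yaw 140.7 t 28.18 j7 0.29 w 0.0398 ff 0 F [-0.6 -0.4  0.5] Mz -0.023
```

```bash
python3 -m creep '[[0.04, 0, 0, -0.045, 0, 0, 0.1], [0.04, 0.06, 0, -0.045, 0, 0, 0.21], [0.04, 0.12, 0, -0.045, 0, 0, 0.21], [0.04, 0.182, 0, -0.045, 0, 0, 0.21], [0.04, 0.182, 0, -0.045, 0, 0, 0.21]]'  >/dev/null
python3 h.py B 128.5 0.139
python3 -m creep '[[0.04, 0, 0, 0.0435, 0, 0, 0], [0.04, 0, 0, 0.0435, 0, 0, 0], [0.005, 0, 0, 0.0435, 0, 0, 0], [0.005, 0, 0, 0.0435, 0, 0, 0], [0.005, 0, 0, 0.0435, 0, 0, 0]]' >/dev/null
python3 h.py B 128.5 0.139
python3 -m creep '[[0.005, 0, 0, 0, 0, 0, 0.13], [0.005, 0, 0, 0.0003, 0, 0, 0.26], [0.005, 0, 0, 0.0006, 0, 0, 0.39], [0.005, 0, 0, 0.0008, 0, 0, 0.5], [0.005, 0, 0, 0.0008, 0, 0, 0.5]]'  >/dev/null
python3 h.py B 128.5 0.139
python3 -m creep '[[0.04, 0, 0, 0, 0, 0, -0.14], [0.04, 0, 0, 0, 0, 0, -0.14]]'  >/dev/null
python3 h.py A 80 0.183
```

```text
B tool d [-0.0014 -0.0001  0.0447] rz 0.005 yaw 128.8 t 28.80 j7 -0.15 w 0.0400 ff 0 F [ 0.6 -0.8 -0.2] Mz -0.033
B tool d [ 0.0025 -0.      0.0014] rz 0.003 yaw 128.7 t 29.43 j7 -0.21 w 0.0092 ff 61 F [-6.6 -3.5 10.1] Mz -0.040
B tool d [ 0.0026 -0.0001  0.0005] rz -0.499 yaw 99.9 t 30.05 j7 -0.63 w 0.0089 ff 62 F [-13.4  -8.   18.9] Mz 0.242
A tool d [-0.1252 -0.029  -0.0438] rz 0.489 yaw 108.0 t 30.30 j7 -0.51 w 0.0400 ff 0 F [-0.6 -0.9 -0.3] Mz -0.012
```

```bash
python3 -m creep '[[0.04, 0, 0, -0.044, 0, 0, 0.1], [0.04, -0.06, -0.014, -0.044, 0, 0, 0.25], [0.04, -0.115, -0.027, -0.044, 0, 0, 0.4], [0.04, -0.125, -0.029, -0.044, 0, 0, 0.489], [0.04, -0.125, -0.029, -0.044, 0, 0, 0.489]]'  >/dev/null
python3 lv.py; python3 h.py A 80 0.1385
python3 - <<'E'
from h import *
c=calibration('wrist');im,d=grab_frame('wrist');wings(cloud(c,d))
E
```

```text
scene 1169 501 mm centre -2.69 tilt mrad x 1.2 y -3.9 {'A': -2.49, 'B': -3.0, 'C': -2.9, 'D': -2.38} t 30.98
side 959 340 mm centre -2.87 tilt mrad x -0.0 y -5.1 {'A': -2.51, 'B': -3.16, 'C': -3.23, 'D': -2.58} t 31.02
A tool d [-0.0011  0.0004  0.0442] rz 0.003 yaw 80.2 t 31.02 j7 -0.59 w 0.0398 ff 0 F [ 0.6  1.2 -0.5] Mz 0.047
A 2359 rect c 481.3 -6.1 size 45.5 10.0 yaw 79.6 pca 79.6 mean [481.6  -4. ] ztop 0.1408
B 925 rect c 472.8 105.0 size 11.4 9.9 yaw -72.6 pca -20.9 mean [473.  103.7] ztop 0.1402
C 0
D 2473 rect c 608.1 8.3 size 43.1 10.5 yaw -39.5 pca -45.0 mean [601.6  12. ] ztop 0.1403
```

```bash
python3 -m creep '[[0.04, -0.001, 0, 0.0435, 0, 0, 0], [0.04, -0.001, 0, 0.0435, 0, 0, 0], [0.005, -0.001, 0, 0.0435, 0, 0, 0], [0.005, -0.001, 0, 0.0435, 0, 0, 0], [0.005, -0.001, 0, 0.0435, 0, 0, 0]]' >/dev/null
python3 h.py A 80 0.1385
python3 -m creep '[[0.005, 0, 0, 0, 0, 0, 0.12], [0.005, 0, 0, 0.0003, 0, 0, 0.24], [0.005, 0, 0, 0.0005, 0, 0, 0.34]]' >/dev/null; python3 h.py A 80 0.1385
python3 -m creep '[[0.005, 0, 0, 0.0001, 0, 0, 0.05]]' >/dev/null; python3 h.py A 80 0.1385
python3 -m creep '[[0.005, 0, 0, 0.0001, 0, 0, 0.05]]' >/dev/null; python3 h.py A 80 0.1385
python3 -m creep '[[0.005, 0, 0, 0, 0, 0, 0]]' >/dev/null; python3 h.py A 80 0.1385
```

```text
A tool d [0.0004 0.0001 0.0016] rz 0.002 yaw 80.1 t 31.70 j7 -0.65 w 0.0085 ff 61 F [-3.   1.5  7.9] Mz 0.010
A tool d [0.0005 0.0001 0.0012] rz -0.342 yaw 60.4 t 32.08 j7 -0.93 w 0.0085 ff 62 F [-5.6  1.6 11.1] Mz 0.199
A tool d [0.0005 0.0001 0.0011] rz -0.390 yaw 57.6 t 32.20 j7 -0.97 w 0.0084 ff 62 F [-6.1  1.9 11.1] Mz 0.171
A tool d [0.0005 0.     0.001 ] rz -0.440 yaw 54.8 t 32.33 j7 -1.01 w 0.0084 ff 62 F [-5.8  2.  12. ] Mz 0.212
A tool d [0.0005 0.0001 0.001 ] rz -0.439 yaw 54.9 t 32.45 j7 -1.01 w 0.0088 ff 62 F [-5.   1.9 11.3] Mz 0.202
```

```bash
python3 -m creep '[[0.04, 0, 0, 0, 0, 0, -0.15], [0.04, 0, 0, 0, 0, 0, -0.15]]'  >/dev/null
python3 h.py C 117.3 0.183
```

```text
C tool d [ 0.1803  0.0399 -0.0438] rz -0.940 yaw 63.4 t 32.70 j7 -0.89 w 0.0398 ff 0 F [ 0.4 -0.2 -0.6] Mz 0.039
```

```bash
python3 -m creep '[[0.04, 0, 0, -0.045, 0, 0, -0.18], [0.04, 0.06, 0.013, -0.045, 0, 0, -0.36], [0.04, 0.12, 0.026, -0.045, 0, 0, -0.54], [0.04, 0.18, 0.04, -0.045, 0, 0, -0.72], [0.04, 0.18, 0.04, -0.045, 0, 0, -0.9]]'  >/dev/null
python3 -m creep '[[0.04, 0, 0, 0, 0, 0, -0.04], [0.04, 0, 0, 0, 0, 0, -0.04]]'  >/dev/null
python3 h.py C 117.3 0.138
python3 -m creep '[[0.04, 0, 0, 0.0445, 0, 0, 0], [0.04, 0, 0, 0.0445, 0, 0, 0], [0.005, 0, 0, 0.0445, 0, 0, 0], [0.005, 0, 0, 0.0445, 0, 0, 0], [0.005, 0, 0, 0.0445, 0, 0, 0]]' >/dev/null
python3 h.py C 117.3 0.138
python3 -m creep '[[0.005, 0, 0, 0, 0, 0, 0.12], [0.005, 0, 0, 0.0003, 0, 0, 0.24], [0.005, 0, 0, 0.0005, 0, 0, 0.34], [0.005, 0, 0, 0.0007, 0, 0, 0.44], [0.005, 0, 0, 0.0007, 0, 0, 0.44]]' >/dev/null; python3 h.py C 117.3 0.138
```

```text
C tool d [0.0006 0.0011 0.0454] rz -0.005 yaw 117.0 t 33.58 j7 -0.24 w 0.0397 ff 0 F [-0.8 -0.  -0.5] Mz -0.012
C tool d [0.0001 0.0002 0.0024] rz -0.000 yaw 117.3 t 34.20 j7 -0.28 w 0.0083 ff 61 F [-3.8 -1.1  9. ] Mz -0.034
C tool d [0.0003 0.0005 0.0018] rz -0.442 yaw 92.0 t 34.83 j7 -0.65 w 0.0086 ff 62 F [-6.3 -3.2 11. ] Mz 0.198
```

C isn't seated yet either; its nut is at about 100.5°. Next D, then B, by the same amount.

```bash
python3 -m creep '[[0.04, 0, 0, 0, 0, 0, -0.15], [0.04, 0, 0, 0, 0, 0, -0.15]]'  >/dev/null
python3 h.py D 140.9 0.183
```

```text
D tool d [-0.1295 -0.0106 -0.0441] rz -0.703 yaw 100.6 t 35.08 j7 -0.52 w 0.0398 ff 0 F [-0.8 -0.5 -0.1] Mz -0.065
```

```bash
python3 -m creep '[[0.04, 0, 0, -0.045, 0, 0, -0.18], [0.04, -0.06, -0.005, -0.045, 0, 0, -0.36], [0.04, -0.12, -0.01, -0.045, 0, 0, -0.54], [0.04, -0.1295, -0.0106, -0.045, 0, 0, -0.7], [0.04, -0.1295, -0.0106, -0.045, 0, 0, -0.7]]'  >/dev/null
python3 h.py D 140.9 0.138
python3 -m creep '[[0.04, 0, 0, 0.0445, 0, 0, 0], [0.04, 0, 0, 0.0445, 0, 0, 0], [0.005, 0, 0, 0.0445, 0, 0, 0], [0.005, 0, 0, 0.0445, 0, 0, 0], [0.005, 0, 0, 0.0445, 0, 0, 0]]' >/dev/null
python3 h.py D 140.9 0.138
python3 -m creep '[[0.005, 0, 0, 0, 0, 0, 0.12], [0.005, 0, 0, 0.0003, 0, 0, 0.24], [0.005, 0, 0, 0.0005, 0, 0, 0.34], [0.005, 0, 0, 0.0007, 0, 0, 0.4]]' >/dev/null; python3 h.py D 140.9 0.138
python3 -m creep '[[0.005, 0, 0, 0.0001, 0, 0, 0.04], [0.005, 0, 0, 0.0001, 0, 0, 0.04]]' >/dev/null; python3 h.py D 140.9 0.138
python3 -m creep '[[0.04, 0, 0, 0, 0, 0, -0.15], [0.04, 0, 0, 0, 0, 0, -0.15]]'  >/dev/null
python3 h.py B 108.5 0.183
```

```text
D tool d [0.0007 0.0008 0.0452] rz -0.007 yaw 140.5 t 35.70 j7 0.33 w 0.0398 ff 0 F [-0.8  0.7  0.4] Mz -0.039
D tool d [ 0.     -0.0005  0.0022] rz -0.002 yaw 140.8 t 36.33 j7 0.29 w 0.0086 ff 61 F [-3.   0.4  7.5] Mz -0.006
D tool d [-0.     -0.0003  0.0019] rz -0.405 yaw 117.7 t 36.83 j7 -0.06 w 0.0084 ff 62 F [-7.3 -1.1 17.7] Mz 0.242
D tool d [-0.     -0.0003  0.0019] rz -0.443 yaw 115.5 t 37.08 j7 -0.09 w 0.0084 ff 62 F [-7.4 -1.3 17.5] Mz 0.268
B tool d [ 0.1763 -0.053  -0.0445] rz 0.273 yaw 124.1 t 37.33 j7 0.04 w 0.0397 ff 0 F [0.  0.2 0.4] Mz -0.037
```

```bash
python3 -m creep '[[0.04, 0, 0, -0.045, 0, 0, 0.12], [0.04, 0.058, -0.017, -0.045, 0, 0, 0.27], [0.04, 0.116, -0.034, -0.045, 0, 0, 0.27], [0.04, 0.174, -0.053, -0.045, 0, 0, 0.27], [0.04, 0.1745, -0.053, -0.045, 0, 0, 0.27]]'  >/dev/null
python3 h.py B 108.5 0.138
python3 -m creep '[[0.04, 0, 0, 0.0445, 0, 0, 0], [0.04, 0, 0, 0.0445, 0, 0, 0], [0.005, 0, 0, 0.0445, 0, 0, 0], [0.005, 0, 0, 0.0445, 0, 0, 0], [0.005, 0, 0, 0.0445, 0, 0, 0]]' >/dev/null
python3 h.py B 108.5 0.138
python3 -m creep '[[0.005, 0, 0, 0, 0, 0, 0.12], [0.005, 0, 0, 0.0002, 0, 0, 0.24], [0.005, 0, 0, 0.0004, 0, 0, 0.34]]' >/dev/null; python3 h.py B 108.5 0.138
python3 -m creep '[[0.005, 0, 0, 0.0001, 0, 0, 0.05], [0.005, 0, 0, 0.0001, 0, 0, 0.05]]' >/dev/null; python3 h.py B 108.5 0.138
```

```text
B tool d [-0.0014  0.0014  0.0457] rz 0.005 yaw 108.8 t 37.95 j7 -0.45 w 0.0401 ff 0 F [ 0.5 -0.2 -0.5] Mz -0.008
B tool d [0.002  0.0002 0.0015] rz 0.003 yaw 108.7 t 38.58 j7 -0.51 w 0.0085 ff 60 F [-7.5 -2.5 12.7] Mz 0.002
B tool d [0.0022 0.0001 0.0011] rz -0.340 yaw 89.0 t 38.95 j7 -0.80 w 0.0089 ff 61 F [-12.5  -3.3  18.3] Mz 0.201
B tool d [0.0021 0.0001 0.001 ] rz -0.387 yaw 86.3 t 39.20 j7 -0.84 w 0.0086 ff 62 F [-14.   -3.7  19.3] Mz 0.218
```

```bash
python3 -m creep '[[0.005, 0.002, 0, -0.0008, 0, 0, 0.05], [0.005, 0.002, 0, -0.0008, 0, 0, 0.05]]' >/dev/null; python3 h.py B 108.5 0.138
python3 -m creep '[[0.04, 0, 0, 0, 0, 0, -0.15], [0.04, 0, 0, 0, 0, 0, -0.15]]'  >/dev/null
python3 h.py A 63.5 0.183
```

```text
B tool d [0.0018 0.0002 0.0012] rz -0.438 yaw 83.4 t 39.45 j7 -0.88 w 0.0085 ff 60 F [ -9.8 -12.    9.6] Mz 0.276
A tool d [-0.13    0.0074 -0.0437] rz 0.498 yaw 92.0 t 39.70 j7 -0.76 w 0.0399 ff 0 F [ 0.6 -0.4 -0.5] Mz -0.003
```

```bash
python3 -m creep '[[0.04, 0, 0, -0.044, 0, 0, 0.12], [0.04, -0.06, 0.004, -0.044, 0, 0, 0.27], [0.04, -0.12, 0.007, -0.044, 0, 0, 0.42], [0.04, -0.13, 0.0074, -0.044, 0, 0, 0.495], [0.04, -0.13, 0.0074, -0.044, 0, 0, 0.495]]'  >/dev/null
python3 lv.py; python3 h.py A 63.5 0.138
python3 - <<'E'
from h import *
c=calibration('wrist');im,d=grab_frame('wrist');wings(cloud(c,d))
E
```

```text
scene 1174 487 mm centre -3.16 tilt mrad x -0.8 y -1.6 {'A': -3.0, 'B': -3.19, 'C': -3.32, 'D': -3.13} t 40.38
side 907 365 mm centre -3.16 tilt mrad x 1.7 y -0.7 {'A': -3.21, 'B': -3.32, 'C': -3.11, 'D': -3.0} t 40.42
A tool d [-0.0009  0.0005  0.0449] rz 0.005 yaw 63.8 t 40.42 j7 -0.84 w 0.0401 ff 0 F [-0.2  0.7  0.2] Mz 0.049
A 2344 rect c 481.5 -6.3 size 45.6 10.0 yaw 62.8 pca 62.8 mean [482.5  -4.4] ztop 0.1400
B 2767 rect c 468.0 113.4 size 29.4 10.7 yaw -87.6 pca -86.9 mean [469.2 111.8] ztop 0.1400
C 0
D 3994 rect c 609.7 7.2 size 45.9 10.7 yaw -54.7 pca -57.7 mean [606.1   9.5] ztop 0.1398
```

Level, with about 0.4 mm to go. Final tightening on torque, starting with A.

```bash
python3 -m creep '[[0.04, -0.001, 0, 0.043, 0, 0, 0.01], [0.04, -0.001, 0, 0.043, 0, 0, 0.01], [0.005, -0.001, 0, 0.043, 0, 0, 0.01], [0.005, -0.001, 0, 0.043, 0, 0, 0.01], [0.005, -0.001, 0, 0.043, 0, 0, 0.01]]' >/dev/null
python3 h.py A 63 0.138
python3 -m creep '[[0.005, 0, 0, 0, 0, 0, 0.13], [0.005, 0, 0, 0, 0, 0, 0.24], [0.005, 0, 0, 0, 0, 0, 0.24]]' >/dev/null; python3 h.py A 63 0.138
python3 -m creep '[[0.005, 0, 0, 0.0001, 0, 0, 0.04], [0.005, 0, 0, 0.0001, 0, 0, 0.04]]' >/dev/null; python3 h.py A 63 0.138
python3 -m creep '[[0.005, 0, 0, 0.0001, 0, 0, 0.04], [0.005, 0, 0, 0.0001, 0, 0, 0.04]]' >/dev/null; python3 h.py A 63 0.138
```

```text
A tool d [0.0005 0.0001 0.0028] rz 0.004 yaw 63.2 t 41.10 j7 -0.90 w 0.0085 ff 61 F [-3.1  2.4  8.3] Mz 0.004
A tool d [0.0005 0.0001 0.0027] rz -0.238 yaw 49.4 t 41.48 j7 -1.09 w 0.0085 ff 61 F [-3.6  1.8  7.1] Mz 0.241
A tool d [0.0005 0.0001 0.0027] rz -0.277 yaw 47.1 t 41.73 j7 -1.13 w 0.0087 ff 61 F [-4.1  2.6  8.5] Mz 0.217
A tool d [0.0006 0.     0.0027] rz -0.317 yaw 44.9 t 41.98 j7 -1.16 w 0.0083 ff 61 F [-4.9  2.1 10.1] Mz 0.271
```

```bash
for i in 1; do python3 -m creep '[[0.005, 0, 0, 0, 0, 0, 0.03], [0.005, 0, 0, 0, 0, 0, 0.03]]' >/dev/null; python3 h.py A 63 0.138; done
python3 -m creep '[[0.005, 0, 0, 0, 0, 0, 0]]' >/dev/null; python3 h.py A 63 0.138
```

```text
A tool d [0.0005 0.     0.0027] rz -0.347 yaw 43.1 t 42.23 j7 -1.18 w 0.0078 ff 61 F [-4.2  3.2 11.4] Mz 0.247
A tool d [0.0005 0.0001 0.0027] rz -0.346 yaw 43.2 t 42.35 j7 -1.18 w 0.0084 ff 61 F [-4.6  2.8 11. ] Mz 0.263
```

```bash
python3 -m creep '[[0.005, 0, 0, -0.0003, 0, 0, 0.05], [0.005, 0, 0, -0.0003, 0, 0, 0.05]]' >/dev/null; python3 h.py A 63 0.138
python3 -m creep '[[0.005, 0, 0, 0, 0, 0, 0.03], [0.005, 0, 0, 0, 0, 0, 0.03]]' >/dev/null; python3 h.py A 63 0.138
python3 -m creep '[[0.005, 0, 0, 0, 0, 0, 0]]' >/dev/null; python3 h.py A 63 0.138
```

```text
A tool d [0.0005 0.     0.0027] rz -0.396 yaw 40.3 t 42.60 j7 -1.22 w 0.0084 ff 61 F [-3.8  4.  10.8] Mz 0.275
A tool d [0.0006 0.     0.0027] rz -0.425 yaw 38.6 t 42.85 j7 -1.25 w 0.0087 ff 61 F [-4.3  3.2 11. ] Mz 0.223
A tool d [ 0.0005 -0.      0.0026] rz -0.425 yaw 38.6 t 42.98 j7 -1.25 w 0.0085 ff 61 F [-5.   3.  11.2] Mz 0.260
```

```bash
python3 lv.py; python3 -m creep '[[0.005, 0, 0, -0.0005, 0, 0, 0]]' >/dev/null; for i in 1 2 3 4; do python3 - <<'E'
from h import *
grab_frame('side'); s=bot.observe(); print(s['force'].round(1),s['moment'].round(3),s['joint_efforts'][6].round(3))
E
done
```

```text
scene 1138 499 mm centre -3.26 tilt mrad x 2.0 y 0.9 {'A': -3.44, 'B': -3.35, 'C': -3.08, 'D': -3.17} t 43.02
side 680 225 mm centre -3.26 tilt mrad x 1.7 y -1.0 {'A': -3.29, 'B': -3.43, 'C': -3.23, 'D': -3.08} t 43.08
[-2.5  4.3  3.4] [0.99  0.363 0.265] -0.271
[-3.  4.  8.] [1.079 0.666 0.247] -0.219
[-2.6  4.6  8.6] [1.134 0.735 0.226] -0.182
[-3.   4.2  9.5] [1.121 0.75  0.243] -0.229
```

```bash
cat > q.py <<'E'
from h import *
m=[]
for i in range(3):
    grab_frame('side');s=bot.observe();m.append([s['moment'][2],-s['joint_efforts'][6],s['force'][2]])
print('Mz,tau7,Fz',np.mean(m,0).round(3),'yaw %.1f t %.2f'%(np.degrees(s['tool_rot'][2]),s['clock']))
E
python3 -m creep '[[0.005, 0, 0, -0.0003, 0, 0, 0.06]]' >/dev/null; python3 q.py
python3 -m creep '[[0.005, 0, 0, 0, 0, 0, 0.05]]' >/dev/null; python3 q.py
```

```text
Mz,tau7,Fz [0.274 0.335 2.798] yaw 35.1 t 43.67
Mz,tau7,Fz [0.282 0.336 3.108] yaw 32.3 t 43.95
```

```bash
python3 -m creep '[[0.04, 0, 0, 0, 0, 0, -0.18], [0.04, 0, 0, 0, 0, 0, -0.18]]'  >/dev/null
python3 h.py C 100.5 0.183
```

```text
C tool d [ 0.1833 -0.0271 -0.0424] rz -1.012 yaw 42.5 t 44.20 j7 -1.19 w 0.0402 ff 0 F [-0.6  0.3  0.1] Mz 0.003
```

```bash
python3 -m creep '[[0.04, 0, 0, -0.043, 0, 0, -0.18], [0.04, 0.06, -0.009, -0.043, 0, 0, -0.36], [0.04, 0.12, -0.018, -0.043, 0, 0, -0.54], [0.04, 0.183, -0.027, -0.043, 0, 0, -0.72], [0.04, 0.183, -0.027, -0.043, 0, 0, -0.9]]'  >/dev/null
python3 -m creep '[[0.04, 0, 0, 0, 0, 0, -0.112], [0.04, 0, 0, 0, 0, 0, -0.112]]'  >/dev/null
python3 h.py C 100.5 0.1385
python3 -m creep '[[0.04, 0, 0, 0.043, 0, 0, 0], [0.04, 0, 0, 0.043, 0, 0, 0], [0.005, 0, 0, 0.043, 0, 0, 0], [0.005, 0, 0, 0.043, 0, 0, 0], [0.005, 0, 0, 0.043, 0, 0, 0]]' >/dev/null
python3 h.py C 100.5 0.1385
python3 -m creep '[[0.005, 0, 0, 0, 0, 0, 0.12], [0.005, 0, 0, -0.0004, 0, 0, 0.22], [0.005, 0, 0, -0.0004, 0, 0, 0.22]]' >/dev/null; python3 q.py
python3 -m creep '[[0.005, 0, 0, 0, 0, 0, 0.07]]' >/dev/null; python3 q.py
```

```text
C tool d [0.     0.0004 0.0446] rz -0.004 yaw 100.3 t 45.08 j7 -0.50 w 0.0397 ff 0 F [-0.4 -0.6 -0.3] Mz -0.015
C tool d [-0.0004  0.0003  0.0036] rz -0.000 yaw 100.5 t 45.70 j7 -0.53 w 0.0085 ff 60 F [-5.5 -0.8  9.6] Mz -0.027
Mz,tau7,Fz [ 0.186  0.473 10.282] yaw 88.1 t 46.23
Mz,tau7,Fz [0.275 0.32  9.825] yaw 84.0 t 46.50
```

```bash
python3 -m creep '[[0.005, 0, 0, -0.0006, 0, 0, 0.05]]' >/dev/null; python3 q.py
python3 -m creep '[[0.005, 0, 0, -0.0003, 0, 0, 0.05]]' >/dev/null; python3 q.py
```

```text
Mz,tau7,Fz [0.249 0.316 4.835] yaw 81.2 t 46.77
Mz,tau7,Fz [0.278 0.323 4.963] yaw 78.3 t 47.05
```

```bash
python3 -m creep '[[0.005, 0, 0, -0.0002, 0, 0, 0.04]]' >/dev/null; python3 q.py
python3 -m creep '[[0.04, 0, 0, 0, 0, 0, -0.18], [0.04, 0, 0, 0, 0, 0, -0.18]]'  >/dev/null
python3 h.py D 125.3 0.183
```

```text
Mz,tau7,Fz [0.26  0.259 4.446] yaw 76.0 t 47.33
D tool d [-0.1284  0.0217 -0.0412] rz -0.682 yaw 86.2 t 47.58 j7 -0.74 w 0.0396 ff 0 F [-0.7 -0.3 -0.4] Mz -0.021
```

```bash
python3 -m creep '[[0.04, 0, 0, -0.042, 0, 0, -0.18], [0.04, -0.06, 0.01, -0.042, 0, 0, -0.36], [0.04, -0.12, 0.02, -0.042, 0, 0, -0.54], [0.04, -0.1284, 0.0217, -0.042, 0, 0, -0.68], [0.04, -0.1284, 0.0217, -0.042, 0, 0, -0.68]]'  >/dev/null
python3 h.py D 125.3 0.1385
python3 -m creep '[[0.04, 0, 0, 0.043, 0, 0, 0], [0.04, 0, 0, 0.043, 0, 0, 0], [0.005, 0, 0, 0.043, 0, 0, 0], [0.005, 0, 0, 0.043, 0, 0, 0], [0.005, 0, 0, 0.043, 0, 0, 0]]' >/dev/null
python3 h.py D 125.3 0.1385
python3 -m creep '[[0.005, 0, 0, 0, 0, 0, 0.12], [0.005, 0, 0, -0.0006, 0, 0, 0.22], [0.005, 0, 0, -0.0006, 0, 0, 0.22]]' >/dev/null; python3 q.py
python3 -m creep '[[0.005, 0, 0, 0, 0, 0, 0.05]]' >/dev/null; python3 q.py
```

```text
D tool d [0.0006 0.0007 0.0453] rz -0.008 yaw 124.9 t 48.20 j7 0.09 w 0.0399 ff 0 F [-0.1  1.2 -0.3] Mz 0.054
D tool d [-0.0005 -0.0003  0.0041] rz -0.003 yaw 125.1 t 48.83 j7 0.05 w 0.0087 ff 60 F [-4.4  0.1  8.2] Mz 0.021
Mz,tau7,Fz [0.258 0.529 8.514] yaw 112.7 t 49.35
Mz,tau7,Fz [0.252 0.323 8.258] yaw 109.8 t 49.62
```

```bash
python3 -m creep '[[0.005, 0, 0, -0.0005, 0, 0, 0.05]]' >/dev/null; python3 q.py
python3 -m creep '[[0.005, 0, 0, -0.0003, 0, 0, 0.05]]' >/dev/null; python3 q.py
```

```text
Mz,tau7,Fz [0.281 0.371 3.622] yaw 107.0 t 49.90
Mz,tau7,Fz [0.29  0.381 2.198] yaw 104.1 t 50.17
```

```bash
python3 -m creep '[[0.04, 0, 0, 0, 0, 0, -0.18], [0.04, 0, 0, 0, 0, 0, -0.18]]'  >/dev/null
python3 h.py B 93.2 0.183
```

```text
B tool d [ 0.1648 -0.0815 -0.0408] rz 0.369 yaw 114.3 t 50.42 j7 -0.11 w 0.0399 ff 0 F [0.5 0.5 0.5] Mz 0.010
```

```bash
python3 -m creep '[[0.04, 0, 0, -0.042, 0, 0, 0.12], [0.04, 0.055, -0.027, -0.042, 0, 0, 0.27], [0.04, 0.11, -0.054, -0.042, 0, 0, 0.365], [0.04, 0.164, -0.081, -0.042, 0, 0, 0.365], [0.04, 0.164, -0.081, -0.042, 0, 0, 0.365]]'  >/dev/null
python3 h.py B 93.2 0.1385
python3 -m creep '[[0.04, -0.002, 0, 0.043, 0, 0, 0], [0.04, -0.002, 0, 0.043, 0, 0, 0], [0.005, -0.002, 0, 0.043, 0, 0, 0], [0.005, -0.002, 0, 0.043, 0, 0, 0], [0.005, -0.002, 0, 0.043, 0, 0, 0]]' >/dev/null
python3 h.py B 93.2 0.1385
python3 -m creep '[[0.005, 0, 0, 0, 0, 0, 0.12], [0.005, 0, 0, -0.0006, 0, 0, 0.22], [0.005, 0, 0, -0.0006, 0, 0, 0.22]]' >/dev/null; python3 q.py
python3 -m creep '[[0.005, 0, 0, 0, 0, 0, 0.05]]' >/dev/null; python3 q.py
```

```text
B tool d [-0.0024  0.0014  0.0464] rz 0.004 yaw 93.5 t 51.05 j7 -0.68 w 0.0401 ff 0 F [ 1.1 -0.4  0.9] Mz -0.006
B tool d [ 0.0021 -0.0001  0.004 ] rz 0.002 yaw 93.3 t 51.67 j7 -0.74 w 0.0086 ff 59 F [-13.4  -2.   16.1] Mz -0.041
Mz,tau7,Fz [0.254 0.419 6.446] yaw 80.8 t 52.20
Mz,tau7,Fz [0.272 0.318 7.075] yaw 77.9 t 52.48
```

```bash
python3 -m creep '[[0.005, 0.001, 0, -0.0005, 0, 0, 0.05]]' >/dev/null; python3 q.py
python3 -m creep '[[0.005, 0, 0, 0, 0, 0, 0.03]]' >/dev/null; python3 q.py
```

```text
Mz,tau7,Fz [0.302 0.33  0.684] yaw 75.0 t 52.75
Mz,tau7,Fz [0.269 0.316 0.913] yaw 73.3 t 53.02
```

```bash
python3 -m creep '[[0.04, 0, 0, 0, 0, 0, -0.18], [0.04, 0, 0, 0, 0, 0, -0.18], [0.04, 0, 0, -0.043, 0, 0, -0.18]]'  >/dev/null
python3 lv.py
python3 h.py C 86.8 0.183;python3 h.py A 43 0.183
```

```text
scene 1177 504 mm centre -3.10 tilt mrad x 1.6 y -2.8 {'A': -2.99, 'B': -3.37, 'C': -3.2, 'D': -2.82} t 53.45
side 928 377 mm centre -3.32 tilt mrad x -0.5 y -3.3 {'A': -3.06, 'B': -3.48, 'C': -3.59, 'D': -3.16} t 53.5
C tool d [0.0281 0.1241 0.0068] rz -0.060 yaw 83.3 t 53.50 j7 -0.82 w 0.0401 ff 0 F [ 0.2  0.5 -0.1] Mz 0.028
A tool d [-0.1271  0.0252  0.0059] rz 0.704 yaw 83.3 t 53.50 j7 -0.82 w 0.0401 ff 0 F [ 0.2  0.5 -0.1] Mz 0.028
```

```bash
python3 -m creep '[[0.04, 0.014, 0.06, 0, 0, 0, -0.06], [0.04, 0.028, 0.12, 0, 0, 0, -0.06], [0.04, 0.028, 0.124, 0, 0, 0, -0.06], [0.04, 0.028, 0.124, 0, 0, 0, -0.06]]'  >/dev/null
cat > wv.py <<'E'
from h import *
for _ in range(2):
    c=calibration('wrist');im,d=grab_frame('wrist');wings(cloud(c,d),lo=.13)
E
python3 wv.py; python3 h.py C 86.8 0.1385
```

```text
A 0
B 2741 rect c 467.8 123.1 size 46.0 11.5 yaw 83.6 pca 84.7 mean [469.5 125. ] ztop 0.1398
C 2111 rect c 596.8 136.8 size 45.9 10.0 yaw 87.3 pca 87.4 mean [596.9 139. ] ztop 0.1401
D 0
A 0
B 2724 rect c 467.9 123.1 size 46.3 11.9 yaw 83.2 pca 84.5 mean [469.5 125. ] ztop 0.1399
C 2101 rect c 596.8 136.5 size 46.0 10.0 yaw 87.3 pca 87.4 mean [596.9 138.9] ztop 0.1400
D 0
C tool d [0.0002 0.0027 0.0472] rz 0.004 yaw 87.0 t 54.10 j7 -0.71 w 0.0398 ff 0 F [-0.4  0.3 -0.5] Mz 0.001
```

```bash
python3 -m creep '[[0.04, -0.045, -0.03, 0, 0, 0, 0.16], [0.04, -0.09, -0.06, 0, 0, 0, 0.32], [0.04, -0.14, -0.09, 0, 0, 0, 0.48], [0.04, -0.1485, -0.107, 0, 0, 0, 0.64], [0.04, -0.1485, -0.107, 0, 0, 0, 0.76]]'  >/dev/null
python3 -m creep '[[0.04, 0, 0, 0, 0, 0, 0]]' >/dev/null; python3 wv.py; python3 h.py A 43 0.1385
```

```text
A 2067 rect c 481.6 -6.6 size 45.9 9.9 yaw 43.6 pca 43.6 mean [483.2  -5.1] ztop 0.1400
B 3561 rect c 468.1 121.9 size 46.7 10.7 yaw 83.9 pca 83.2 mean [468.9 121. ] ztop 0.1401
C 0
D 3724 rect c 610.0 6.9 size 46.3 10.7 yaw -63.8 pca -63.7 mean [608.8   7.3] ztop 0.1401
A 2061 rect c 481.7 -6.5 size 45.5 9.9 yaw 43.5 pca 43.6 mean [483.2  -5.1] ztop 0.1400
B 3573 rect c 467.9 121.5 size 46.2 10.8 yaw 83.9 pca 83.2 mean [468.8 120.9] ztop 0.1400
C 0
D 3753 rect c 610.0 6.8 size 46.0 10.6 yaw -63.6 pca -63.9 mean [608.8   7.5] ztop 0.1400
A tool d [0.0003 0.0001 0.0472] rz 0.012 yaw 43.7 t 54.95 j7 -1.15 w 0.0399 ff 0 F [-0.6  0.6  0.6] Mz -0.048
```

Hub wind-up gives about 0.30 (A), 0.30 (C), 0.32 (D) and 0.27 N·m (B). I'll recheck A and C, since tightening D and B may have eased them.

```bash
python3 -m creep '[[0.04, 0, 0, 0.044, 0, 0, 0], [0.04, 0, 0, 0.044, 0, 0, 0], [0.005, 0, 0, 0.044, 0, 0, 0], [0.005, 0, 0, 0.044, 0, 0, 0], [0.005, 0, 0, 0.043, 0, 0, 0]]' >/dev/null
python3 h.py A 43.5 0.1385
python3 -m creep '[[0.005, 0, 0, -0.0004, 0, 0, 0.1], [0.005, 0, 0, -0.0004, 0, 0, 0.19], [0.005, 0, 0, -0.0004, 0, 0, 0.19]]' >/dev/null; python3 q.py
python3 -m creep '[[0.005, 0, 0, 0, 0, 0, 0.03]]' >/dev/null; python3 q.py
```

```text
A tool d [-0.      0.      0.0047] rz 0.001 yaw 43.6 t 55.58 j7 -1.20 w 0.0086 ff 58 F [  1.1   4.4 -16.8] Mz -0.022
Mz,tau7,Fz [ 0.265  0.512 -9.049] yaw 32.8 t 56.10
Mz,tau7,Fz [ 0.302  0.317 -7.735] yaw 31.0 t 56.38
```

```bash
python3 -m creep '[[0.04, 0, 0, 0, 0, 0, -0.2], [0.04, 0, 0, 0, 0, 0, -0.2]]'  >/dev/null
python3 h.py C 87.3 0.183
```

```text
C tool d [ 0.1824 -0.0277 -0.0398] rz -0.784 yaw 42.4 t 56.62 j7 -1.21 w 0.0398 ff 0 F [-0.6 -0.   0.4] Mz 0.004
```

```bash
python3 -m creep '[[0.04, 0, 0, -0.04, 0, 0, -0.18], [0.04, 0.06, -0.009, -0.04, 0, 0, -0.36], [0.04, 0.12, -0.018, -0.04, 0, 0, -0.54], [0.04, 0.182, -0.0275, -0.04, 0, 0, -0.72], [0.04, 0.182, -0.0275, -0.04, 0, 0, -0.785]]'  >/dev/null
python3 h.py C 87.3 0.1395
python3 -m creep '[[0.04, 0, 0, 0.0425, 0, 0, 0], [0.04, 0, 0, 0.0425, 0, 0, 0], [0.005, 0, 0, 0.0425, 0, 0, 0], [0.005, 0, 0, 0.0425, 0, 0, 0], [0.005, 0, 0, 0.0425, 0, 0, 0]]' >/dev/null
python3 h.py C 87.3 0.1395
python3 -m creep '[[0.005, 0, 0, -0.0006, 0, 0, 0.1], [0.005, 0, 0, -0.0006, 0, 0, 0.19], [0.005, 0, 0, -0.0006, 0, 0, 0.19]]' >/dev/null; python3 q.py
python3 -m creep '[[0.005, 0, 0, 0, 0, 0, 0.03]]' >/dev/null; python3 q.py
```

```text
C tool d [-0.0042 -0.0007  0.0431] rz 0.005 yaw 87.6 t 57.25 j7 -0.71 w 0.0399 ff 0 F [-0.3 -1.3 -0.6] Mz 0.008
C tool d [-0.0002  0.0004  0.0026] rz 0.000 yaw 87.3 t 57.88 j7 -0.74 w 0.0088 ff 60 F [-6.4 -0.1  9.8] Mz -0.040
Mz,tau7,Fz [0.283 0.49  8.252] yaw 76.6 t 58.40
Mz,tau7,Fz [0.326 0.318 8.77 ] yaw 74.9 t 58.67
```

C is firm at 0.326 N·m with a 9 N push, about 39 N of clamp. I'll release, retract and do a final check.

```bash
python3 -m creep '[[0.05, 0, 0, 0, 0, 0, -0.21], [0.05, 0, 0, 0, 0, 0, -0.21], [0.05, 0, 0, -0.06, 0, 0, -0.21], [0.05, 0, 0, -0.12, 0, 0, -0.21], [0.05, 0, 0, -0.16, 0, 0, -0.21]]'
python3 lv.py; python3 wv.py; cp pics/scene_last.png pics/fin.png
```

```text
clock: 59.3
position: [0.5978, 0.1361, 0.3043]
tool_rot: [3.139, -0.001, 1.512]
force: [-0.4, -0.0, -0.2]
grip_width: 0.05
finger_force: 0.0
scene 1173 524 mm centre -3.18 tilt mrad x -1.2 y -1.8 {'A': -2.99, 'B': -3.21, 'C': -3.38, 'D': -3.16} t 59.35
side 931 360 mm centre -3.17 tilt mrad x 1.7 y -2.8 {'A': -3.07, 'B': -3.45, 'C': -3.27, 'D': -2.89} t 59.4
A 0
B 937 rect c 468.0 122.7 size 46.3 10.6 yaw 84.3 pca 84.1 mean [469.  124.2] ztop 0.1400
C 793 rect c 597.0 136.7 size 45.5 9.4 yaw 86.4 pca 86.4 mean [597.  137.9] ztop 0.1400
D 695 rect c 610.3 7.5 size 45.7 10.5 yaw -63.0 pca -63.3 mean [609.7  10.1] ztop 0.1399
A 0
B 961 rect c 467.9 123.1 size 45.2 10.5 yaw 83.4 pca 84.2 mean [468.9 124.4] ztop 0.1399
C 828 rect c 596.8 136.5 size 45.3 9.8 yaw 86.2 pca 85.9 mean [596.8 138.3] ztop 0.1400
D 709 rect c 610.2 7.0 size 46.6 10.4 yaw -64.0 pca -63.4 mean [609.8  10. ] ztop 0.1400
```

View pics/fin.png

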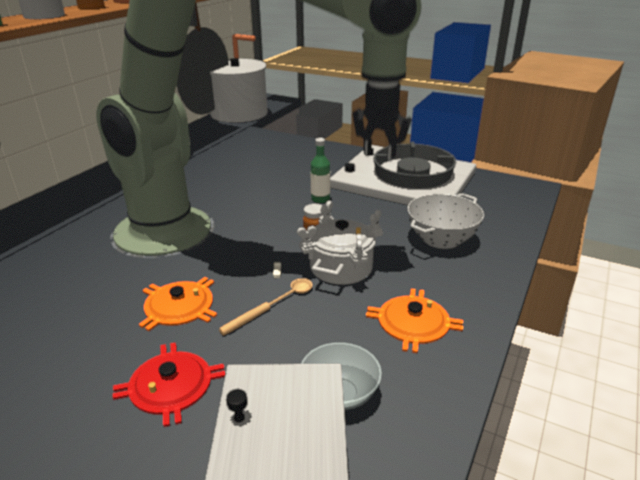

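```bash
python3 -c "
from workcell import job
print(job.job_done())"
```

```text
the job is handed in; nothing more can be done
None
```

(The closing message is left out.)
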